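# Spot check of the lower resin sample with a spring gauge

## Task

The sample to be checked lies underneath: lift the upper metal tray off the pile and set it down gently on the cork mat, leaving the lower tray standing where it is. Then take the blue spring gauge out of its stand and press its tip inside the red ring on the lower sample, gauge upright, until the sprung plunger is about half in (never fully in). Finish while still holding the gauge pressed there; do not let go, and leave the other things on the bench alone.

Things in the scene. Friction and masses are not known exactly. Their poses are not given: they have to be found in the camera images.
- top_tray: Upper aluminium tray with dark green slab: 52 mm along its x, 78 mm along y, 30 mm high, about 0.15 kg. Origin: centre of its underside, z up. Its foot (lowest 4 mm, 42 x 68 mm) sits inside the lower tray's rim with 2 mm play, its flat upright sides (z 4 to 30 mm) stand on that rim: lift straight up. Starts with its origin 26 mm over the worktop. Grip across the 52 mm, above the lower rim.
- low_tray: Lower aluminium specimen tray, same shape and size (52 x 78 x 30 mm, walls 3 mm), loose on the worktop, about 0.6 kg, with an amber slab whose hard flat surface lies 20 mm above the origin (10 mm below the rim). Origin: centre of the underside, z up, x along the 52 mm side.
- spot (a point): Centre of the red ring (inner diameter 14 mm, outer 20 mm) marked on the amber slab of the lower tray, on the slab's surface: 16 mm along the tray's +y from its centre, 20 mm above its underside. Hidden by the upper tray at the start.
- mat: Round cork mat, 140 mm across, 4 mm thick, fixed. Origin: centre of its underside on the worktop; its top is 4 mm above.
- gauge_stand: Fixed stand: dark steel foot 80 mm across with a grey upright tube, 40 mm across, 60 mm tall in all, open at the top (hole 23 mm wide). Origin: centre of the underside.
- gauge: Round spring gauge, 130 mm long, about 0.12 kg, hung tip down by its collar in the stand. Origin: end of the fully extended plunger; z up along the gauge. Plunger 6 mm thick to z 16 mm, steel nose 16 thick to 46, collar 32 across to 52, blue handle 22 across to 128 (grip it there from above, any yaw). In the stand its origin is 14 mm above the worktop; raise it 60 mm or more to clear.
- gauge_tip (a point): End of the gauge's sprung plunger; moves with the plunger.
- plunger (a joint): How far the plunger is pushed in, m: 0 fully out, 0.016 fully in. Spring: about 0.5 N to start it moving, 250 N per m after that (2.5 N half in, 4.5 N fully in). A red line round the plunger, 8 mm from its end, is level with the end of the nose when it is half in.
- bottle_amber: Bystander: amber bottle with white cap, 34 mm across, 92 mm high; origin under its centre.
- bottle_blue: Bystander: small blue bottle with white cap, 27 mm across, 70 mm high; origin under its centre.
- black_jar: Bystander: white jar with black lid, 44 mm across, 35 mm high; origin under its centre.
- timer: Bystander: white timer, 64 x 64 x 19 mm; origin under its centre.
- label_roll: Bystander: roll of labels lying flat, 68 mm across, 29 mm high; origin under its centre.
Not all that is in view belongs to the job. There is more than one size of the gauge; the one meant has the size given above.

How it is judged:
By the outcome, as a careful person would: the job done as asked, in the order asked, and still so for the second after the job is handed in, while the arm keeps its last pose, push and grip.
It also fails if it takes over 64 s, if anything falls off the work surface, if the arm or the gripper's body presses on something with over 40 N, if the wrist force passes 120 N, or if a joint passes its speed limit or range.

## Robot

A 6-joint arm with a two-finger parallel gripper is mounted at the origin on a cart in front of the work surface, level with it; the furniture and walls round the work are solid. World frame = base frame: x ahead of the robot, y to its left, z up, the work surface at z = 0. Lengths are in m, angles in rad, forces in N, time in s.
With the tool pointing down it reaches from about 0.25 to 0.775 m from the base axis. Payload 4 kg.
Tool frame: the origin (TCP) lies at the very end of the fingers, on their centre line; the grasp point (between the pads) lies 19 mm behind it (bot.grip_depth is the distance from the TCP to the grasp point, in m); z points along the fingers, x is the direction in which the jaws open and shut, and the axes are right-handed (so a half turn about z gives the same grasp; the last joint's range is limited). The gripper opens to 85 mm and grips with 20 to 120 N. Pads are 22 mm wide; open, the fingers measure 114 mm over their backs; the gripper's body (76 mm by 85 mm) begins 54 mm behind the grasp point. The pads swing forward as they close: fully open they stand 13 mm farther back than shut.
Start: joints at [-1.221, 0.087, 1.371, -0, 1.684, -0.103], TCP at [0.241, -0.495, 0.231] pointing down, gripper open.
Joint ranges: [-3.1, 3.1], [-0.76, 2.03], [0.27, 2.55], [-1.08, 4.22], [0.17, 2.65], [-2.57, 2.57]. Speed limits (rad/s): [2.79, 2.79, 3.14, 3.14, 3.14, 3.14].

## Interface

Orientations are given as a rotation vector (axis times angle).
In Python, from plant import bot gives the robot as it stands.
- The arm moves only by the tool carry_out, never from a script. Its argument "moves" is a list of rows, each an object of numbers: "dx", "dy", "dz": the shift along the tool's x, y, z in m; "ax", "ay", "az": the turn, a rotation vector about the tool's x, y, z in degrees. In form: [{"dx": .., "dy": .., "dz": .., "ax": .., "ay": .., "az": ..}, ...]. A call has 1 to 10 rows; each row shifts and turns the pose as measured when the row begins, along the tool's axes as they then stand; what a row does not reach is not made up. A row lasts 1/8 s, in which the tool goes at most 62.5 mm and 10.7 degrees, less where a joint would pass 70% of its speed; a pose out of reach is approached as far as the arm can. A call with a gripper value outside its range is refused whole. "fingers" is the opening, from 0 (shut) to 1 (fully open), set as the call begins (left out, the last holds). The fingers move at their own pace and stop on an object; "force" is the grip in N (left out, the last holds). Time passes only in rows, so rows that do not move let the fingers close. It gives the time, the measured TCP pose, the force and the opening at its end, in the units of the state.
- bot.state(): the state, without advancing time (a new reading comes with each control period).
- bot.get_image(name): name is "scene" or "side" or "wrist"; returns a dict with "image" (384x512x3 uint8, red, green, blue), "range_z" (384x512 float32, m along the optical axis (not along the pixel's ray), 0 where there is no reading), "vfov" (degrees; the focal length in pixels is half the picture's height over the tangent of half this angle, whatever the lens; pixels are square), "cx", "cy" (the principal point, pixels), "extrinsics" (4x4, takes a point from world to camera coordinates); the wrist camera has in their place "tool_from_camera" (4x4, takes a point from camera to tool coordinates, whose origin is the TCP and whose axes are the tool frame's). Camera axes: x right, y up, looking along -z (the intrinsics and any distortion apply to the point x, -y, -z); pixel columns grow to the right and rows downward; lengths in m; the calibration is good to about 2 mm. A picture is of the moment at which its call begins: read the wrist's pose just before it.
- bot.finish_job(): hands the job in, once; it reports no verdict.
The state is a dict: "time": time; "q": joint angles; "dq": joint speeds; "tau": joint torques, N m; "tool_pos": TCP position; "eef_rot": TCP orientation; "force": force on the tool from outside, world axes, zero at the start; "wrist_torque": the same for the moment, N m; "opening": finger opening in m.
Only numpy, scipy, OpenCV 4.12 (cv2) and the standard library are available. Lean on these libraries where they do the work, as an engineer would, in place of code of your own. Each camera call takes 0.05 s, during which the arm holds its last target.

## Working session

There is one attempt and no reset: what is moved stays moved. The work goes in short steps, Python scripts to look and compute and a tool call to move; the robot and the scene stay as the last step left them, time stands still between calls to the robot, and variables do not carry over. Pictures are saved under pics/ and viewed, and the job is handed in when it is done.

Besides the shell and the picture viewer there is one more tool, called after "Call:" by a JSON object that holds its "op" and its "data". carry_out: Moves the arm, as the interface text tells. Its arguments: {"type":"object","properties":{"moves":{"type":"array"},"fingers":{"type":"number"},"force":{"type":"number"}},"required":["moves"]}

```bash
ls; mkdir -p pics; cat > h.py <<'E'
import numpy as np, cv2
from plant import bot
from scipy.spatial.transform import Rotation as R
def grab(n):
    s=bot.state(); d=bot.get_image(n); d['s']=s; return d
def save(d,name,box=None,scale=1):
    im=d['image'][:,:,::-1]
    if box: im=im[box[1]:box[3],box[0]:box[2]]
    if scale!=1: im=cv2.resize(im,None,fx=scale,fy=scale,interpolation=cv2.INTER_CUBIC)
    cv2.imwrite('pics/'+name,im)
def world_from_cam(d):
    if 'extrinsics' in d: return np.linalg.inv(d['extrinsics'])
    T=np.eye(4); T[:3,:3]=R.from_rotvec(d['s']['eef_rot']).as_matrix(); T[:3,3]=d['s']['tool_pos']
    return T@d['tool_from_camera']
def keys(d): return {k:(v if np.size(v)<30 else np.shape(v)) for k,v in d.items() if k!='s'}
def f_(d): return d['image'].shape[0]/2/np.tan(np.radians(d['vfov'])/2)
def pix(d,u,v,z=None):
    """world point at pixel; z: intersect plane z=const, else range"""
    W=world_from_cam(d);f=f_(d)
    K=np.array([[f,0,d['cx']],[0,f,d['cy']],[0,0,1.]])
    dist=np.array(d['distortion'],float).ravel() if d.get('distortion') is not None else None
    p=cv2.undistortPoints(np.array([[[u,v]]],float),K,dist)[0,0]
    r=np.array([p[0],-p[1],-1.])
    if z is None:
        c=r*d['range_z'][int(round(v)),int(round(u))]; return W[:3,:3]@c+W[:3,3]
    rw=W[:3,:3]@r; o=W[:3,3]; return o+rw*(z-o[2])/rw[2]
def cloud(d):
    W=world_from_cam(d);f=f_(d);h,w=d['range_z'].shape
    K=np.array([[f,0,d['cx']],[0,f,d['cy']],[0,0,1.]])
    dist=np.array(d['distortion'],float).ravel() if d.get('distortion') is not None else None
    u,v=np.meshgrid(np.arange(w),np.arange(h))
    p=cv2.undistortPoints(np.stack([u,v],-1).reshape(-1,1,2).astype(float),K,dist).reshape(h,w,2)
    z=d['range_z']; c=np.stack([p[...,0]*z,-p[...,1]*z,-z],-1)
    P=c@W[:3,:3].T+W[:3,3]; P[z==0]=np.nan; return P
E
python3 - <<'E'
from h import *
for n in ['scene','side','wrist']:
    d=grab(n); save(d,n+'0.png',scale=1.5); print(n,keys(d))
print(bot.state())
E
```

```text
pics
scene {'image': (384, 512, 3), 'range_z': (384, 512), 'vfov': 51.924979051642936, 'cx': 250.8577939010222, 'cy': 189.46411920768992, 'extrinsics': array([[ 0.88359246, -0.46825521,  0.00119068, -0.40547817],
       [ 0.2310585 ,  0.4382137 ,  0.86866606, -0.15654635],
       [-0.40727918, -0.76727167,  0.49539667, -1.02788843],
       [ 0.        ,  0.        ,  0.        ,  1.        ]])}
side {'image': (384, 512, 3), 'range_z': (384, 512), 'vfov': 56.23626602387242, 'cx': 256.0707031547791, 'cy': 187.60834532819655, 'extrinsics': array([[ 0.9948655 , -0.10025333, -0.01385321, -0.501351  ],
       [ 0.06529758,  0.53126076,  0.84468825, -0.09567829],
       [-0.07732314, -0.84125577,  0.5350793 , -1.12308546],
       [ 0.        ,  0.        ,  0.        ,  1.        ]])}
wrist {'image': (384, 512, 3), 'range_z': (384, 512), 'vfov': 64.90804681829424, 'cx': 257.1245946309727, 'cy': 192.33367161157145, 'tool_from_camera': array([[ 9.99999216e-01, -6.60614013e-04,  1.06399522e-03,
        -1.16784292e-04],
       [-3.60821544e-04, -9.65514279e-01, -2.60349856e-01,
        -6.57117521e-02],
       [ 1.19929334e-03,  2.60349268e-01, -9.65513760e-01,
        -1.42226006e-01],
       [ 0.00000000e+00,  0.00000000e+00,  0.00000000e+00,
         1.00000000e+00]])}
{'time': 0.15, 'q': array([-1.22111968e+00,  8.78027764e-02,  1.37192963e+00, -9.84849455e-06,
        1.68361563e+00, -1.03097471e-01]), 'dq': array([-0.00053566, -0.00365203, -0.00266324, -0.00127846, -0.00083939,
       -0.00078893]), 'tau': array([ 1.32969453e-03, -3.52374852e+01, -3.13678265e+01, -2.08277521e-05,
        8.03766889e-03,  1.01170110e-05]), 'tool_pos': array([ 0.24046261, -0.49421128,  0.230387  ]), 'eef_rot': array([-2.66246945e+00,  1.66557048e+00,  2.18341958e-03]), 'force': array([0.73486485, 0.45711058, 0.38433518]), 'wrist_torque': array([ 0.0526638 ,  0.00086183, -0.01542136]), 'opening': 0.08541624396875026}
```

View pics/scene0.png

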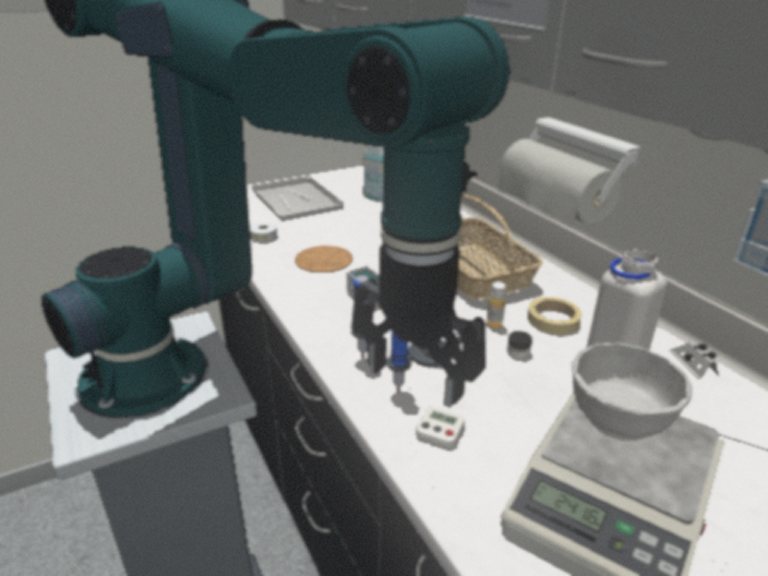

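View pics/side0.png

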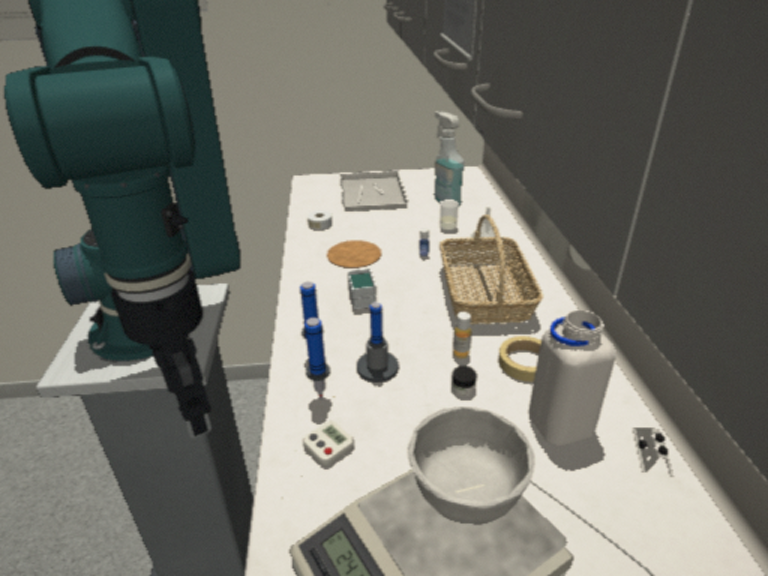

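View pics/wrist0.png

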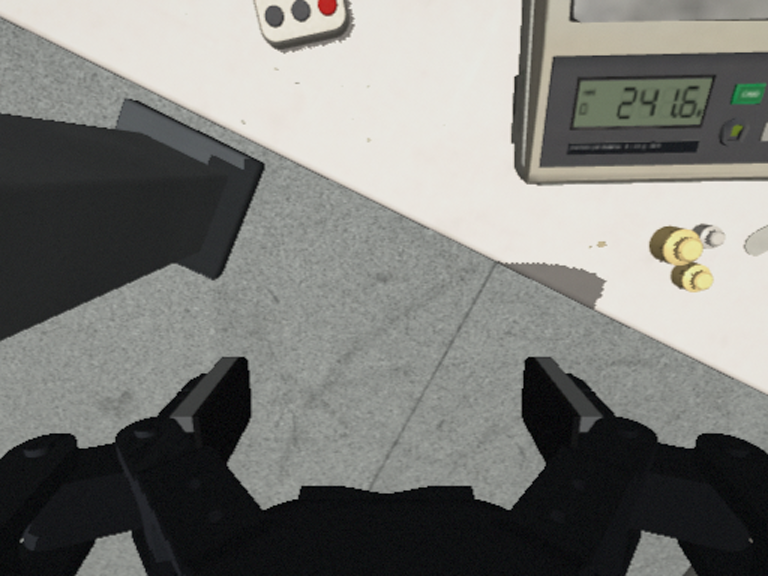

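Side view (768 px scale): tray pile at (362,290), mat at (354,254), stand with a blue gauge at (377,345), and two more blue gauge-like things at (310,308) and (316,348). I'll crop closer and measure.

```bash
python3 - <<'E'
from h import *
d=grab('side'); save(d,'side1.png',(180,140,300,280),5)
d=grab('side')
for n,u,v in [('standgauge top',251,204),('g1 top',206,190),('g2 top',210,214),('tray',241,188),('mat',236,169),('stand tube',251,232),('timer',219,295)]:
    print(n,pix(d,u,v).round(4))
print(bot.state()['time'])
E
```

```text
standgauge top [ 0.4737 -0.1902  0.1465]
g1 top [ 0.3602 -0.1451  0.1693]
g2 top [ 0.3713 -0.2493  0.1672]
tray [0.4599 0.0488 0.0455]
mat [0.4526 0.2546 0.0022]
stand tube [ 0.4714 -0.1958  0.0591]
timer [ 0.3807 -0.3654  0.018 ]
0.25
```

View pics/side1.png

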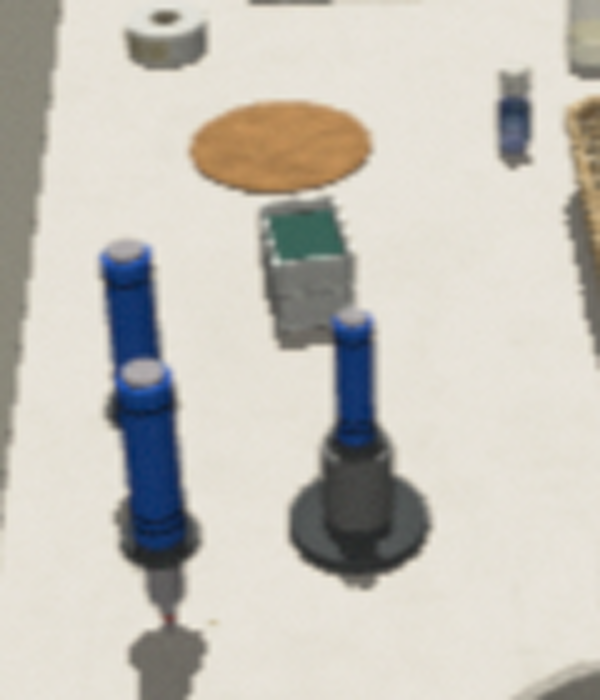

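```bash
python3 - <<'E'
from h import *
d=grab('side'); P=cloud(d)
def reg(x0,x1,y0,y1,z0,z1):
    m=(P[...,0]>x0)&(P[...,0]<x1)&(P[...,1]>y0)&(P[...,1]<y1)&(P[...,2]>z0)&(P[...,2]<z1); return P[m]
Q=reg(.38,.54,-.05,.13,.043,.08); print('tray top',len(Q),np.median(Q,0),Q.min(0),Q.max(0)); print(cv2.minAreaRect((Q[:,:2]*1000).astype(np.float32)))
Q=reg(.38,.54,-.05,.13,.012,.08);print('tray all',len(Q),Q.min(0),Q.max(0), cv2.minAreaRect((Q[:,:2]*1000).astype(np.float32)))
for nm,b in dict(g1=(.32,.43,-.19,-.09),g2=(.32,.43,-.3,-.2),st=(.42,.54,-.25,-.13)).items():
  for z0 in np.arange(0,.18,.015):
    Q=reg(*b,z0+.003,z0+.018)
    if len(Q)>3: print(nm,round(z0,3),len(Q),np.r_[np.median(Q,0)[:2],Q[:,0].min(),Q[:,0].max(),Q[:,1].min(),Q[:,1].max()].round(3))
im=d['image'].astype(int); m=(im[...,0]>im[...,2]+60)&(abs(P[...,2])<.02)&(abs(P[...,1]-.25)<.1)&(abs(P[...,0]-.45)<.1)
Q=P[m]; print('mat',len(Q),Q.mean(0),Q.min(0),Q.max(0))
print(R.from_rotvec(bot.state()['eef_rot']).as_matrix().round(3))
E
```

```text
tray top 263 [0.46039353 0.05050171 0.04775659] [0.43172533 0.0057563  0.04318035] [0.48774413 0.0902728  0.05835777]
((460.2661437988281, 48.13092041015625), (52.20697784423828, 83.39815521240234), 4.891571521759033)
tray all 411 [0.43081749 0.00509821 0.01212292] [0.48972887 0.0902728  0.05835777] ((460.136962890625, 47.225830078125), (53.09859848022461, 85.15165710449219), 5.431485652923584)
g1 0.0 12 [ 0.395 -0.128  0.331  0.428 -0.166 -0.096]
g1 0.06 13 [ 0.34  -0.144  0.337  0.343 -0.154 -0.134]
g1 0.09 21 [ 0.355 -0.147  0.344  0.371 -0.153 -0.139]
g1 0.105 47 [ 0.358 -0.15   0.345  0.371 -0.154 -0.142]
g1 0.12 47 [ 0.357 -0.15   0.344  0.37  -0.154 -0.141]
g1 0.135 46 [ 0.358 -0.15   0.343  0.371 -0.153 -0.139]
g1 0.15 71 [ 0.357 -0.148  0.343  0.37  -0.157 -0.132]
g1 0.165 18 [ 0.358 -0.139  0.35   0.365 -0.15  -0.133]
g2 0.0 26 [ 0.371 -0.252  0.325  0.427 -0.297 -0.207]
g2 0.015 20 [ 0.369 -0.257  0.36   0.378 -0.26  -0.25 ]
g2 0.03 34 [ 0.369 -0.257  0.358  0.377 -0.26  -0.251]
g2 0.045 19 [ 0.369 -0.265  0.353  0.388 -0.269 -0.25 ]
g2 0.06 99 [ 0.369 -0.261  0.348  0.388
[... 445 characters left out ...]
-0.247 -0.143]
st 0.015 54 [ 0.473 -0.198  0.455  0.49  -0.204 -0.189]
st 0.03 62 [ 0.472 -0.198  0.455  0.491 -0.203 -0.186]
st 0.045 83 [ 0.471 -0.196  0.453  0.492 -0.203 -0.174]
st 0.06 65 [ 0.472 -0.19   0.459  0.489 -0.198 -0.173]
st 0.075 39 [ 0.472 -0.19   0.463  0.484 -0.193 -0.178]
st 0.09 43 [ 0.473 -0.189  0.463  0.484 -0.194 -0.18 ]
st 0.105 35 [ 0.473 -0.19   0.463  0.484 -0.193 -0.183]
st 0.12 39 [ 0.473 -0.19   0.463  0.482 -0.193 -0.185]
st 0.135 39 [ 0.473 -0.186  0.464  0.482 -0.194 -0.173]
mat 493 [0.45137373 0.25302743 0.00445324] [0.3840198  0.18866103 0.00082958] [0.5178877  0.32573355 0.00846339]
[[ 0.437 -0.899 -0.   ]
 [-0.899 -0.437  0.001]
 [-0.001 -0.    -1.   ]]
```

```bash
cat >> h.py <<'E'
def plan(pos,xang,n,quiet=False):
    """straight line to pos, tool down with tool-x at world angle xang(deg)"""
    s=bot.state(); p=s['tool_pos'].copy(); M=R.from_rotvec(s['eef_rot'])
    a=np.radians(xang); X=np.array([np.cos(a),np.sin(a),0]);Z=np.array([0,0,-1.]);T=R.from_matrix(np.stack([X,np.cross(Z,X),Z],1))
    rel=(M.inv()*T).as_rotvec(); st=(np.array(pos)-p)/n
    print('cur',p.round(4),'tot',(np.array(pos)-p).round(4),'turn deg',np.degrees(rel).round(2),'F',s['force'].round(2),'open',round(s['opening'],4),'t',s['time'])
    for i in range(n):
        d=(M*R.from_rotvec(rel*i/n)).inv().apply(st)
        print('{"dx":%.4f,"dy":%.4f,"dz":%.4f,"ax":%.2f,"ay":%.2f,"az":%.2f},'%(*d,*np.degrees(rel/n)))
E
python3 - <<'E'
from h import *
plan([.455,.04,.25],5,10)
E
```

```text
cur [ 0.2406 -0.4944  0.2309] tot [0.2144 0.5344 0.0191] turn deg [-3.000e-02  3.000e-02 -6.906e+01] F [ 0.05 -0.71 -1.12] open 0.0854 t 0.3
{"dx":-0.0387,"dy":-0.0427,"dz":-0.0019,"ax":-0.00,"ay":0.00,"az":-6.91},
{"dx":-0.0333,"dy":-0.0470,"dz":-0.0019,"ax":-0.00,"ay":0.00,"az":-6.91},
{"dx":-0.0274,"dy":-0.0507,"dz":-0.0019,"ax":-0.00,"ay":0.00,"az":-6.91},
{"dx":-0.0211,"dy":-0.0536,"dz":-0.0019,"ax":-0.00,"ay":0.00,"az":-6.91},
{"dx":-0.0145,"dy":-0.0557,"dz":-0.0019,"ax":-0.00,"ay":0.00,"az":-6.91},
{"dx":-0.0077,"dy":-0.0571,"dz":-0.0019,"ax":-0.00,"ay":0.00,"az":-6.91},
{"dx":-0.0008,"dy":-0.0576,"dz":-0.0019,"ax":-0.00,"ay":0.00,"az":-6.91},
{"dx":0.0062,"dy":-0.0573,"dz":-0.0019,"ax":-0.00,"ay":0.00,"az":-6.91},
{"dx":0.0130,"dy":-0.0561,"dz":-0.0019,"ax":-0.00,"ay":0.00,"az":-6.91},
{"dx":0.0197,"dy":-0.0541,"dz":-0.0019,"ax":-0.00,"ay":0.00,"az":-6.91},
```

Candidates for the gauge, in side pixels at 768 scale:
- (377,325), in the stand: top at z 0.146, handle about 21 mm. This one fits.
- (310,308): top at 0.169, handle about 27 mm, so too big.
- (316,348): same size as that, so too big.

There is only one two-tray pile, at (362,290).

Call:
{"op": "carry_out", "data": {"moves": [{"dx": -0.039,"dy": -0.043,"dz": -0.003,"az": -6.9},{"dx": -0.033,"dy": -0.047,"dz": -0.003,"az": -6.9},{"dx": -0.027,"dy": -0.051,"dz": -0.003,"az": -6.9},{"dx": -0.021,"dy": -0.054,"dz": -0.003,"az": -6.9},{"dx": -0.0145,"dy": -0.056,"dz": -0.002,"az": -6.9},{"dx": -0.008,"dy": -0.057,"dz": -0.002,"az": -6.9},{"dx": -0.001,"dy": -0.058,"dz": -0.002,"az": -6.9},{"dx": 0.006,"dy": -0.057,"dz": -0.001,"az": -6.9},{"dx": 0.013,"dy": -0.056,"dz": -0.001,"az": -6.9},{"dx": 0.02,"dy": -0.054,"dz": -0.001,"az": -6.9}], "fingers": 1, "force": 40}}

```text
validation failed for argument at $.mo...
```

```bash
python3 - <<'E'
from h import *
d=grab('wrist'); save(d,'w1.png',scale=1.5)
plan([.460,.048,.16],5,2)
P=cloud(d); m=(P[...,2]>.05)&(P[...,2]<.075)&(abs(P[...,0]-.46)<.07)&(abs(P[...,1]-.048)<.08)
Q=P[m]; print(len(Q),Q.mean(0),cv2.minAreaRect((Q[:,:2]*1000).astype(np.float32)))
E
```

```text
cur [ 0.2406 -0.4945  0.2311] tot [ 0.2194  0.5425 -0.0711] turn deg [-2.000e-02  2.000e-02 -6.906e+01] F [ 0.94 -0.52 -0.57] open 0.0852 t 0.35
{"dx":-0.1959,"dy":-0.2173,"dz":0.0356,"ax":-0.01,"ay":0.01,"az":-34.53},
{"dx":-0.0382,"dy":-0.2901,"dz":0.0356,"ax":-0.01,"ay":0.01,"az":-34.53},
0 [nan nan nan] ((0.0, 0.0), (0.0, 0.0), 0.0)<stdin>:5: RuntimeWarning: Mean of empty slice.
  ret = um.true_divide(
```

View pics/w1.png

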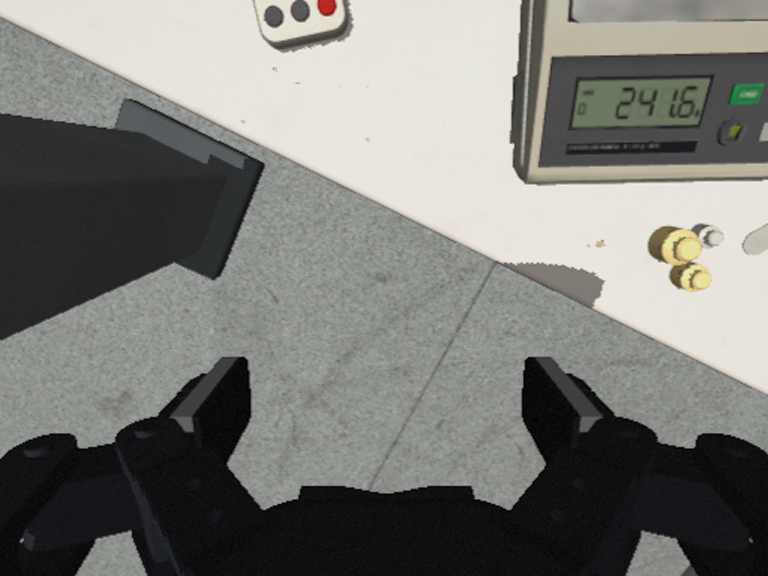

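The call was refused and nothing moved. I think each row needs all six keys.

Call:
{"op": "carry_out", "data": {"moves": [{"dx": -0.039,"dy": -0.043,"dz": -0.003,"ax": 0,"ay": 0,"az": -6.9},{"dx": -0.033,"dy": -0.047,"dz": -0.003,"ax": 0,"ay": 0,"az": -6.9},{"dx": -0.027,"dy": -0.051,"dz": -0.003,"ax": 0,"ay": 0,"az": -6.9},{"dx": -0.021,"dy": -0.054,"dz": -0.003,"ax": 0,"ay": 0,"az": -6.9},{"dx": -0.0145,"dy": -0.056,"dz": -0.002,"ax": 0,"ay": 0,"az": -6.9},{"dx": -0.008,"dy": -0.057,"dz": -0.002,"ax": 0,"ay": 0,"az": -6.9},{"dx": -0.001,"dy": -0.058,"dz": -0.002,"ax": 0,"ay": 0,"az": -6.9},{"dx": 0.006,"dy": -0.057,"dz": -0.001,"ax": 0,"ay": 0,"az": -6.9},{"dx": 0.013,"dy": -0.056,"dz": -0.001,"ax": 0,"ay": 0,"az": -6.9},{"dx": 0.02,"dy": -0.054,"dz": -0.001,"ax": 0,"ay": 0,"az": -6.9}], "fingers": 1, "force": 40}}

```text
time: 1.6
tool_pos: [0.4531, 0.0566, 0.2538]
eef_rot: [3.135, 0.183, 0.012]
force: [0.2, -0.8, 0.9]
opening: 0.0855
```

```bash
python3 - <<'E'
from h import *
d=grab('wrist'); save(d,'w2.png',scale=1.5)
P=cloud(d)
for z0,z1 in ((.05,.065),(.02,.065)):
    m=(P[...,2]>z0)&(P[...,2]<z1)&(abs(P[...,0]-.46)<.07)&(abs(P[...,1]-.048)<.08)
    Q=P[m]; print(len(Q),Q.mean(0),cv2.minAreaRect((Q[:,:2]*1000).astype(np.float32)))
E
```

```text
638 [0.46005733 0.05080677 0.05488752] ((459.9594421386719, 49.88909149169922), (51.924861907958984, 78.08931732177734), 5.426346302032471)
3067 [0.45977757 0.05094253 0.04731494] ((459.90203857421875, 49.90565490722656), (51.92655563354492, 78.09871673583984), 5.341147422790527)
```

View pics/w2.png

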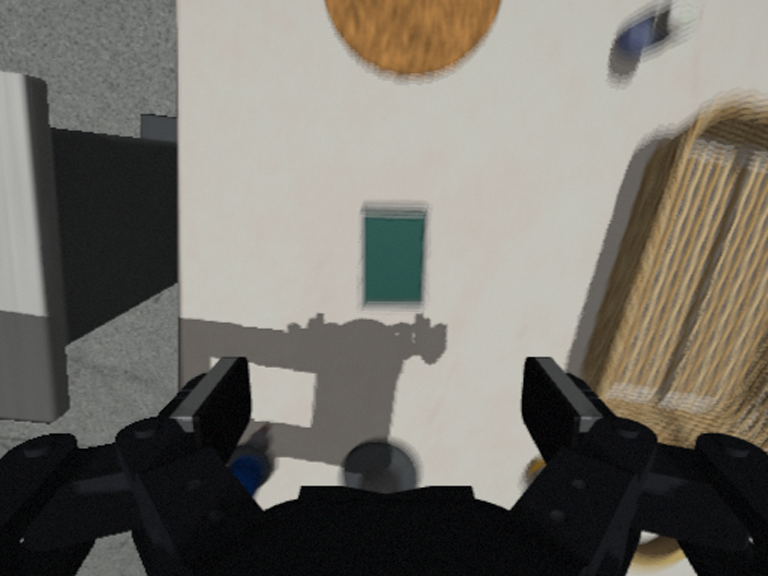

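The wrist picture fits the pile at (0.460, 0.050) with yaw 5.4°, and the size agrees (51.9 x 78.1 mm). Next I descend.

```bash
python3 - <<'E'
from h import *
plan([.460,.0499,.09],5.4,4)
E
```

```text
cur [0.4544 0.0635 0.2535] tot [ 0.0056 -0.0136 -0.1635] turn deg [-0.36 -0.54  1.93] F [0.95 2.4  0.1 ] open 0.0858 t 1.65
{"dx":0.0006,"dy":0.0038,"dz":0.0409,"ax":-0.09,"ay":-0.14,"az":0.48},
{"dx":0.0007,"dy":0.0037,"dz":0.0409,"ax":-0.09,"ay":-0.14,"az":0.48},
{"dx":0.0008,"dy":0.0037,"dz":0.0409,"ax":-0.09,"ay":-0.14,"az":0.48},
{"dx":0.0009,"dy":0.0036,"dz":0.0409,"ax":-0.09,"ay":-0.14,"az":0.48},
```

Call:
{"op": "carry_out", "data": {"moves": [{"dx": 0.001,"dy": 0.004,"dz": 0.041,"ax": -0.1,"ay": -0.1,"az": 0.5},{"dx": 0.001,"dy": 0.004,"dz": 0.041,"ax": -0.1,"ay": -0.1,"az": 0.5},{"dx": 0.001,"dy": 0.004,"dz": 0.041,"ax": -0.1,"ay": -0.1,"az": 0.5},{"dx": 0.001,"dy": 0.003,"dz": 0.034,"ax": -0.1,"ay": -0.1,"az": 0.5},{"dx": 0,"dy": 0,"dz": 0,"ax": 0,"ay": 0,"az": 0},{"dx": 0,"dy": 0,"dz": 0,"ax": 0,"ay": 0,"az": 0}]}}

```text
time: 2.4
tool_pos: [0.4633, 0.0522, 0.0952]
eef_rot: [3.137, 0.154, 0.013]
force: [0.1, -0.0, 0.6]
opening: 0.0852
```

```bash
python3 - <<'E'
from h import *
d=grab('wrist'); save(d,'w3.png',scale=1.5)
P=cloud(d)
for z0,z1 in ((.05,.065),(.02,.065)):
    m=(P[...,2]>z0)&(P[...,2]<z1)&(abs(P[...,0]-.46)<.045)&(abs(P[...,1]-.048)<.08)
    m[250:]=False
    Q=P[m]; print(len(Q),Q.mean(0),cv2.minAreaRect((Q[:,:2]*1000).astype(np.float32)))
plan([.460,.0499,.032],5.4,2)
E
```

```text
1442 [0.45724157 0.06849736 0.05488101] ((458.59527587890625, 58.772335052490234), (52.21518325805664, 60.33586883544922), 5.435503005981445)
7800 [0.45842322 0.05996789 0.04682282] ((458.8179626464844, 56.84244155883789), (52.21400833129883, 64.1971664428711), 5.509573459625244)
cur [0.4632 0.0522 0.0952] tot [-0.0032 -0.0023 -0.0632] turn deg [ 0.07 -0.46  0.23] F [-0.52 -0.91  0.35] open 0.0852 t 2.45
{"dx":-0.0020,"dy":0.0010,"dz":0.0316,"ax":0.03,"ay":-0.23,"az":0.12},
{"dx":-0.0018,"dy":0.0010,"dz":0.0316,"ax":0.03,"ay":-0.23,"az":0.12},
```

View pics/w3.png

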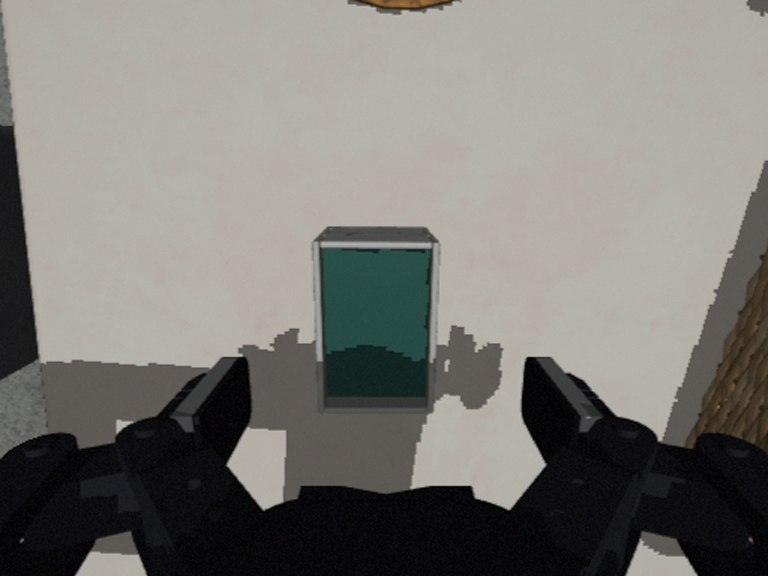

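The tray is central between the pads apart from about 3.5 mm in x (tray at column 378, finger midline 387). I correct that, descend and close.

Call:
{"op": "carry_out", "data": {"moves": [{"dx": -0.002,"dy": 0.001,"dz": 0.03,"ax": 0,"ay": -0.2,"az": 0.1},{"dx": -0.002,"dy": 0.001,"dz": 0.026,"ax": 0,"ay": -0.2,"az": 0.1},{"dx": 0,"dy": 0,"dz": 0,"ax": 0,"ay": 0,"az": 0}]}}

```text
time: 2.82
tool_pos: [0.4649, 0.0498, 0.045]
eef_rot: [3.136, 0.149, 0.022]
force: [-0.2, 0.2, -0.5]
opening: 0.0853
```

```bash
python3 - <<'E'
from h import *
plan([.4595,.050,.032],5.4,1)
d=grab('wrist'); save(d,'w4.png',(180,180,340,384),2.9)
E
```

```text
cur [0.4649 0.0498 0.045 ] tot [-0.0054  0.0002 -0.013 ] turn deg [ 0.14 -0.81  0.03] F [-0.25  0.22 -0.53] open 0.0853 t 2.825
{"dx":-0.0055,"dy":-0.0008,"dz":0.0129,"ax":0.14,"ay":-0.81,"az":0.03},
```

View pics/w4.png

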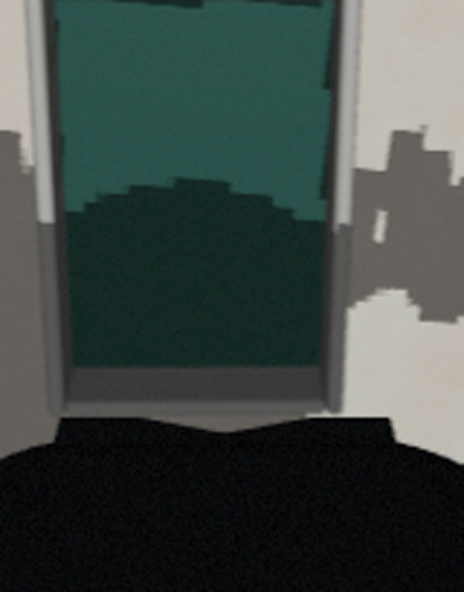

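Call:
{"op": "carry_out", "data": {"moves": [{"dx": -0.0055,"dy": -0.001,"dz": 0.01,"ax": 0.1,"ay": -0.8,"az": 0},{"dx": 0,"dy": 0,"dz": 0,"ax": 0,"ay": 0,"az": 0}]}}

```text
time: 3.12
tool_pos: [0.4628, 0.0504, 0.0391]
eef_rot: [3.137, 0.149, 0.013]
force: [-0.2, -0.8, 0.7]
opening: 0.0856
```

```bash
python3 - <<'E'
from h import *
plan([.4595,.050,.032],5.4,1)
E
```

```text
cur [0.4628 0.0504 0.0391] tot [-0.0033 -0.0004 -0.0071] turn deg [ 0.08 -0.49  0.04] F [-0.24 -0.82  0.74] open 0.0856 t 3.125
{"dx":-0.0034,"dy":0.0001,"dz":0.0071,"ax":0.08,"ay":-0.49,"az":0.04},
```

Call:
{"op": "carry_out", "data": {"moves": [{"dx": -0.005,"dy": 0,"dz": 0.008,"ax": 0.1,"ay": -0.8,"az": 0},{"dx": -0.001,"dy": 0,"dz": 0.002,"ax": 0,"ay": -0.2,"az": 0},{"dx": 0,"dy": 0,"dz": 0,"ax": 0,"ay": 0,"az": 0}]}}

```text
time: 3.5
tool_pos: [0.4573, 0.0498, 0.0295]
eef_rot: [3.138, 0.149, -0.013]
force: [-0.3, -0.1, 0.3]
opening: 0.0853
```

```bash
python3 - <<'E'
from h import *
plan([.4595,.050,.032],5.4,1)
E
```

```text
cur [0.4573 0.0498 0.0295] tot [0.0022 0.0002 0.0025] turn deg [-0.01  0.46  0.05] F [-0.34 -0.11  0.35] open 0.0853 t 3.5
{"dx":0.0022,"dy":0.0000,"dz":-0.0025,"ax":-0.01,"ay":0.46,"az":0.05},
```

Call:
{"op": "carry_out", "data": {"moves": [{"dx": 0.003,"dy": 0,"dz": -0.0035,"ax": 0,"ay": 0.6,"az": 0},{"dx": 0,"dy": 0,"dz": 0,"ax": 0,"ay": 0,"az": 0},{"dx": 0,"dy": 0,"dz": 0,"ax": 0,"ay": 0,"az": 0}]}}

```text
time: 3.88
tool_pos: [0.4608, 0.0501, 0.0335]
eef_rot: [-3.138, -0.149, -0.006]
force: [0.3, 0.6, -0.3]
opening: 0.0854
```

```bash
python3 - <<'E'
from h import *
plan([.4595,.050,.032],5.4,1)
E
```

```text
cur [0.4608 0.0501 0.0335] tot [-0.0013 -0.0001 -0.0015] turn deg [-0.01 -0.21  0.05] F [ 0.29  0.61 -0.29] open 0.0854 t 3.875
{"dx":-0.0013,"dy":-0.0000,"dz":0.0015,"ax":-0.01,"ay":-0.21,"az":0.05},
```

Call:
{"op": "carry_out", "data": {"moves": [{"dx": -0.001,"dy": 0,"dz": 0.001,"ax": 0,"ay": -0.2,"az": 0},{"dx": 0,"dy": 0,"dz": 0,"ax": 0,"ay": 0,"az": 0},{"dx": 0,"dy": 0,"dz": 0,"ax": 0,"ay": 0,"az": 0},{"dx": 0,"dy": 0,"dz": 0,"ax": 0,"ay": 0,"az": 0},{"dx": 0,"dy": 0,"dz": 0,"ax": 0,"ay": 0,"az": 0},{"dx": 0,"dy": 0,"dz": 0,"ax": 0,"ay": 0,"az": 0}], "fingers": 0.4, "force": 30}}

```text
time: 4.62
tool_pos: [0.4599, 0.05, 0.0327]
eef_rot: [-3.138, -0.149, -0.001]
force: [-0.5, 0.1, -0.5]
opening: 0.0513
```

```bash
python3 - <<'E'
from h import *
plan([.4595,.050,.032],5.4,1)
d=grab('side'); save(d,'s2.png',(190,140,310,260),5)
E
```

```text
cur [0.4599 0.05   0.0327] tot [-0.0004 -0.     -0.0007] turn deg [-0.   -0.02  0.05] F [-0.5   0.07 -0.52] open 0.0513 t 4.625
{"dx":-0.0004,"dy":-0.0000,"dz":0.0007,"ax":-0.00,"ay":-0.02,"az":0.05},
```

View pics/s2.png

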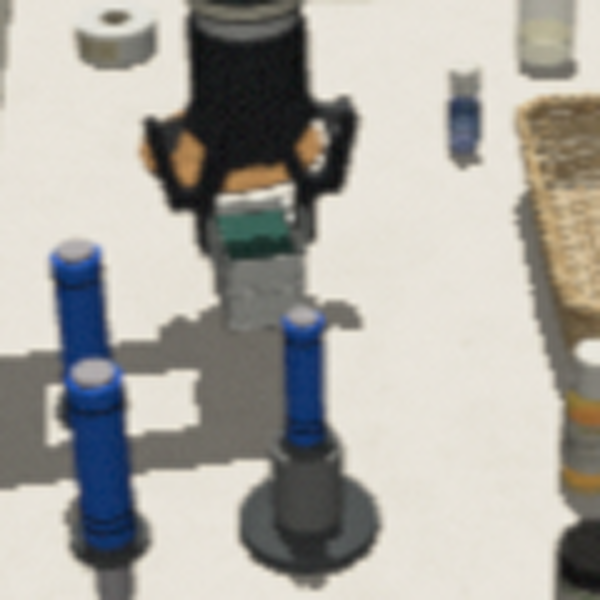

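The pads hold at 51.3 mm. I lift straight up, gently at first.

Call:
{"op": "carry_out", "data": {"moves": [{"dx": 0,"dy": 0,"dz": -0.004,"ax": 0,"ay": 0,"az": 0},{"dx": 0,"dy": 0,"dz": -0.008,"ax": 0,"ay": 0,"az": 0},{"dx": 0,"dy": 0,"dz": -0.012,"ax": 0,"ay": 0,"az": 0},{"dx": 0,"dy": 0,"dz": -0.016,"ax": 0,"ay": 0,"az": 0},{"dx": 0,"dy": 0,"dz": 0,"ax": 0,"ay": 0,"az": 0}]}}

```text
time: 5.3
tool_pos: [0.4599, 0.05, 0.0756]
eef_rot: [-3.138, -0.149, -0.001]
force: [0.4, -0.3, -1.0]
opening: 0.0513
```

```bash
python3 - <<'E'
from h import *
plan([.4515,.253,.12],5.4,5)
d=grab('side'); save(d,'s3.png',(190,140,310,260),5)
E
```

```text
cur [0.4599 0.05   0.0756] tot [-0.0084  0.203   0.0444] turn deg [-0.01 -0.03  0.05] F [ 0.36 -0.25 -1.  ] open 0.0513 t 5.3
{"dx":0.0022,"dy":-0.0406,"dz":-0.0089,"ax":-0.00,"ay":-0.01,"az":0.01},
{"dx":0.0022,"dy":-0.0406,"dz":-0.0089,"ax":-0.00,"ay":-0.01,"az":0.01},
{"dx":0.0022,"dy":-0.0406,"dz":-0.0089,"ax":-0.00,"ay":-0.01,"az":0.01},
{"dx":0.0022,"dy":-0.0406,"dz":-0.0089,"ax":-0.00,"ay":-0.01,"az":0.01},
{"dx":0.0022,"dy":-0.0406,"dz":-0.0089,"ax":-0.00,"ay":-0.01,"az":0.01},
```

View pics/s3.png

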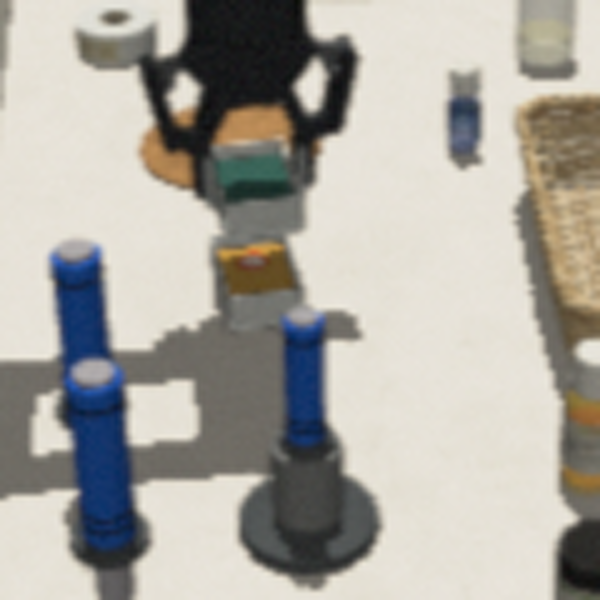

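Only the upper tray came up. The lower one stays put, and its ring is visible at the far (+y) end. Next, over to the mat.

Call:
{"op": "carry_out", "data": {"moves": [{"dx": 0.001,"dy": -0.015,"dz": -0.01,"ax": 0,"ay": 0,"az": 0},{"dx": 0.002,"dy": -0.035,"dz": -0.005,"ax": 0,"ay": 0,"az": 0},{"dx": 0.002,"dy": -0.04,"dz": 0,"ax": 0,"ay": 0,"az": 0},{"dx": 0.002,"dy": -0.04,"dz": 0,"ax": 0,"ay": 0,"az": 0},{"dx": 0.002,"dy": -0.035,"dz": 0,"ax": 0,"ay": 0,"az": 0},{"dx": 0.001,"dy": -0.02,"dz": 0,"ax": 0,"ay": 0,"az": 0},{"dx": 0.001,"dy": -0.008,"dz": 0,"ax": 0,"ay": 0,"az": 0},{"dx": 0,"dy": 0,"dz": 0,"ax": 0,"ay": 0,"az": 0}]}}

```text
time: 6.35
tool_pos: [0.4495, 0.2548, 0.0918]
eef_rot: [-3.135, -0.151, 0.005]
force: [-0.3, -0.0, -2.3]
opening: 0.0512
```

```bash
python3 - <<'E'
from h import *
plan([.4515,.253,.0112],5.4,4)
E
```

```text
cur [0.4495 0.2548 0.0918] tot [ 0.002  -0.0018 -0.0806] turn deg [-0.17  0.16  0.11] F [-0.31 -0.03 -2.32] open 0.0512 t 6.35
{"dx":0.0005,"dy":0.0006,"dz":0.0201,"ax":-0.04,"ay":0.04,"az":0.03},
{"dx":0.0005,"dy":0.0005,"dz":0.0201,"ax":-0.04,"ay":0.04,"az":0.03},
{"dx":0.0005,"dy":0.0005,"dz":0.0201,"ax":-0.04,"ay":0.04,"az":0.03},
{"dx":0.0005,"dy":0.0005,"dz":0.0201,"ax":-0.04,"ay":0.04,"az":0.03},
```

Call:
{"op": "carry_out", "data": {"moves": [{"dx": 0.001,"dy": 0.001,"dz": 0.015,"ax": 0,"ay": 0,"az": 0},{"dx": 0,"dy": 0,"dz": 0.02,"ax": 0,"ay": 0,"az": 0},{"dx": 0,"dy": 0,"dz": 0.016,"ax": 0,"ay": 0,"az": 0},{"dx": 0,"dy": 0,"dz": 0.008,"ax": 0,"ay": 0,"az": 0},{"dx": 0,"dy": 0,"dz": 0.003,"ax": 0,"ay": 0,"az": 0},{"dx": 0,"dy": 0,"dz": 0,"ax": 0,"ay": 0,"az": 0}]}}

```text
time: 7.1
tool_pos: [0.4503, 0.2504, 0.0251]
eef_rot: [-3.138, -0.143, 0.008]
force: [0.2, -0.3, -1.0]
opening: 0.0511
```

```bash
python3 - <<'E'
from h import *
plan([.4515,.253,.0112],5.4,1)
d=grab('side'); save(d,'s4.png',(190,130,290,230),5)
E
```

```text
cur [0.4503 0.2504 0.0251] tot [ 0.0012  0.0026 -0.0139] turn deg [-0.06  0.29 -0.17] F [ 0.23 -0.33 -1.03] open 0.0511 t 7.1
{"dx":0.0015,"dy":-0.0025,"dz":0.0139,"ax":-0.06,"ay":0.29,"az":-0.17},
```

View pics/s4.png

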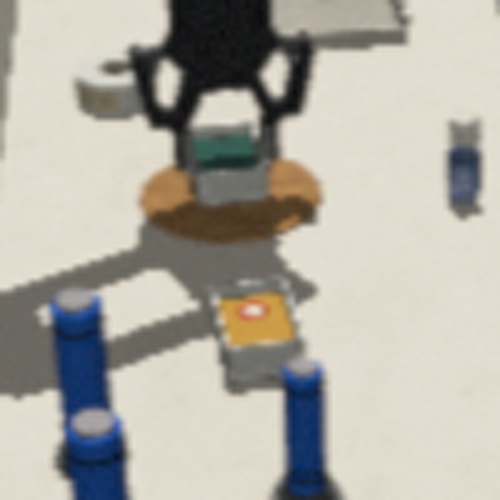

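Call:
{"op": "carry_out", "data": {"moves": [{"dx": 0.001,"dy": -0.001,"dz": 0.005,"ax": 0,"ay": 0.2,"az": 0},{"dx": 0,"dy": 0,"dz": 0.003,"ax": 0,"ay": 0.1,"az": 0},{"dx": 0,"dy": 0,"dz": 0.002,"ax": 0,"ay": 0,"az": 0},{"dx": 0,"dy": 0,"dz": 0.001,"ax": 0,"ay": 0,"az": 0},{"dx": 0,"dy": 0,"dz": 0,"ax": 0,"ay": 0,"az": 0}]}}

```text
time: 7.78
tool_pos: [0.4524, 0.2523, 0.0151]
eef_rot: [-3.136, -0.144, -0.006]
force: [-0.3, -0.0, -1.6]
opening: 0.0515
```

```bash
python3 - <<'E'
from h import *
plan([.4515,.253,.0112],5.4,1)
E
```

```text
cur [0.4524 0.2523 0.0151] tot [-0.0009  0.0007 -0.0039] turn deg [-0.12 -0.24 -0.14] F [-0.27 -0.03 -1.64] open 0.0515 t 7.775
{"dx":-0.0009,"dy":-0.0008,"dz":0.0039,"ax":-0.12,"ay":-0.24,"az":-0.14},
```

Call:
{"op": "carry_out", "data": {"moves": [{"dx": 0,"dy": 0,"dz": 0.001,"ax": -0.1,"ay": -0.2,"az": 0},{"dx": 0,"dy": 0,"dz": 0.001,"ax": 0,"ay": 0,"az": 0},{"dx": 0,"dy": 0,"dz": 0.001,"ax": 0,"ay": 0,"az": 0},{"dx": 0,"dy": 0,"dz": 0,"ax": 0,"ay": 0,"az": 0},{"dx": 0,"dy": 0,"dz": 0,"ax": 0,"ay": 0,"az": 0}]}}

```text
time: 8.4
tool_pos: [0.4526, 0.2524, 0.0121]
eef_rot: [-3.138, -0.144, -0.001]
force: [0.1, 0.1, -0.4]
opening: 0.0513
```

```bash
python3 - <<'E'
from h import *
plan([.4515,.253,.0107],5.4,1)
E
```

```text
cur [0.4526 0.2524 0.0121] tot [-0.0011  0.0006 -0.0014] turn deg [-0.02 -0.04 -0.14] F [ 0.08  0.07 -0.4 ] open 0.0513 t 8.4
{"dx":-0.0011,"dy":-0.0007,"dz":0.0014,"ax":-0.02,"ay":-0.04,"az":-0.14},
```

Call:
{"op": "carry_out", "data": {"moves": [{"dx": 0,"dy": 0,"dz": 0.001,"ax": 0,"ay": 0,"az": 0},{"dx": 0,"dy": 0,"dz": 0.001,"ax": 0,"ay": 0,"az": 0},{"dx": 0,"dy": 0,"dz": 0,"ax": 0,"ay": 0,"az": 0},{"dx": 0,"dy": 0,"dz": 0,"ax": 0,"ay": 0,"az": 0}]}}

```text
time: 8.9
tool_pos: [0.4528, 0.2525, 0.0107]
eef_rot: [-3.138, -0.144, -0.002]
force: [-0.2, 0.8, -0.6]
opening: 0.0512
```

```bash
python3 - <<'E'
from h import *
plan([.4515,.253,.0107],5.4,1)
d=grab('side'); save(d,'s5.png',(190,130,290,230),5)
E
```

```text
cur [0.4528 0.2525 0.0107] tot [-0.0013  0.0005  0.    ] turn deg [-0.03 -0.08 -0.14] F [-0.17  0.83 -0.57] open 0.0512 t 8.9
{"dx":-0.0013,"dy":-0.0007,"dz":-0.0000,"ax":-0.03,"ay":-0.08,"az":-0.14},
```

View pics/s5.png

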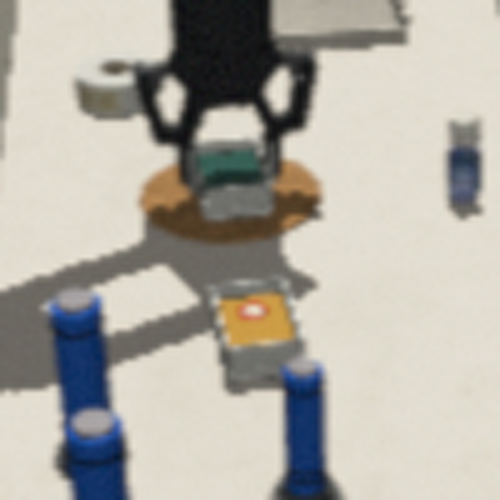

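Call:
{"op": "carry_out", "data": {"moves": [{"dx": 0,"dy": 0,"dz": 0.001,"ax": 0,"ay": 0,"az": 0},{"dx": 0,"dy": 0,"dz": 0,"ax": 0,"ay": 0,"az": 0},{"dx": 0,"dy": 0,"dz": 0,"ax": 0,"ay": 0,"az": 0}]}}

```text
time: 9.32
tool_pos: [0.453, 0.2525, 0.0107]
eef_rot: [-3.138, -0.144, -0.002]
force: [-0.2, -0.3, 0.1]
opening: 0.0514
```

```bash
python3 - <<'E'
from h import *
plan([.4515,.253,.0107],5.4,1)
E
```

```text
cur [0.453  0.2525 0.0107] tot [-0.0015  0.0005  0.    ] turn deg [-0.03 -0.09 -0.14] F [-0.24 -0.34  0.12] open 0.0514 t 9.325
{"dx":-0.0015,"dy":-0.0006,"dz":-0.0000,"ax":-0.03,"ay":-0.09,"az":-0.14},
```

z has stalled at exactly the expected contact height (0.0107), so the tray is on the mat. I open and retreat.

Call:
{"op": "carry_out", "data": {"moves": [{"dx": 0,"dy": 0,"dz": 0,"ax": 0,"ay": 0,"az": 0},{"dx": 0,"dy": 0,"dz": 0,"ax": 0,"ay": 0,"az": 0},{"dx": 0,"dy": 0,"dz": 0,"ax": 0,"ay": 0,"az": 0},{"dx": 0,"dy": 0,"dz": 0,"ax": 0,"ay": 0,"az": 0},{"dx": 0,"dy": 0,"dz": -0.01,"ax": 0,"ay": 0,"az": 0},{"dx": 0,"dy": 0,"dz": -0.02,"ax": 0,"ay": 0,"az": 0},{"dx": 0,"dy": 0,"dz": -0.04,"ax": 0,"ay": 0,"az": 0},{"dx": 0,"dy": 0,"dz": -0.05,"ax": 0,"ay": 0,"az": 0},{"dx": 0,"dy": 0,"dz": -0.05,"ax": 0,"ay": 0,"az": 0},{"dx": 0,"dy": 0,"dz": 0,"ax": 0,"ay": 0,"az": 0}], "fingers": 1}}

```text
time: 10.58
tool_pos: [0.453, 0.2525, 0.189]
eef_rot: [-3.137, -0.144, -0.007]
force: [-0.1, -0.7, -0.4]
opening: 0.0855
```

```bash
python3 - <<'E'
from h import *
plan([.47,-.06,.25],0,7)
d=grab('wrist'); save(d,'w5.png',scale=1.5)
P=cloud(d)
m=(P[...,2]>.025)&(P[...,2]<.045)&(abs(P[...,0]-.45)<.05)&(abs(P[...,1]-.25)<.07)
m[230:]=False
Q=P[m]; print(len(Q),Q.mean(0),cv2.minAreaRect((Q[:,:2]*1000).astype(np.float32)))
E
```

```text
cur [0.453  0.2525 0.189 ] tot [ 0.017  -0.3125  0.061 ] turn deg [-0.09 -0.24  5.26] F [-0.06 -0.66 -0.36] open 0.0855 t 10.575
{"dx":-0.0016,"dy":0.0447,"dz":-0.0088,"ax":-0.01,"ay":-0.03,"az":0.75},
{"dx":-0.0011,"dy":0.0447,"dz":-0.0088,"ax":-0.01,"ay":-0.03,"az":0.75},
{"dx":-0.0005,"dy":0.0447,"dz":-0.0088,"ax":-0.01,"ay":-0.03,"az":0.75},
{"dx":0.0001,"dy":0.0447,"dz":-0.0087,"ax":-0.01,"ay":-0.03,"az":0.75},
{"dx":0.0007,"dy":0.0447,"dz":-0.0087,"ax":-0.01,"ay":-0.03,"az":0.75},
{"dx":0.0013,"dy":0.0447,"dz":-0.0087,"ax":-0.01,"ay":-0.03,"az":0.75},
{"dx":0.0019,"dy":0.0447,"dz":-0.0087,"ax":-0.01,"ay":-0.03,"az":0.75},
986 [0.45295841 0.2526451  0.03195759] ((453.23822021484375, 252.5467529296875), (52.029762268066406, 77.74656677246094), 5.148689270019531)
```

View pics/w5.png

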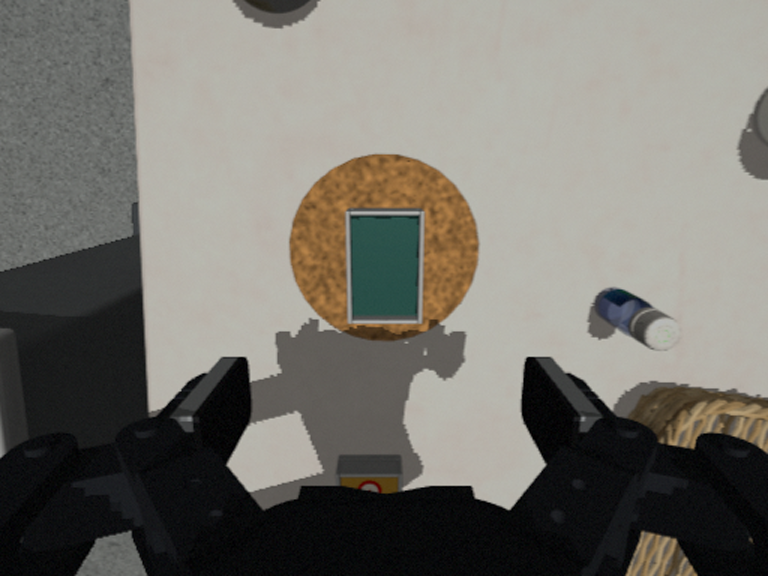

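The tray lies flat and wholly on the mat (mat spans columns 290–478 and rows 155–340; tray 347–424 and 208–325). Next I look at the lower tray from above.

Call:
{"op": "carry_out", "data": {"moves": [{"dx": -0.001,"dy": 0.03,"dz": -0.005,"ax": 0,"ay": 0,"az": 0.8},{"dx": 0,"dy": 0.045,"dz": -0.005,"ax": 0,"ay": 0,"az": 0.8},{"dx": 0,"dy": 0.045,"dz": 0,"ax": 0,"ay": 0,"az": 0.8},{"dx": 0,"dy": 0.045,"dz": 0,"ax": 0,"ay": 0,"az": 0.8},{"dx": 0,"dy": 0.025,"dz": 0,"ax": 0,"ay": 0,"az": 0.8},{"dx": 0,"dy": 0.01,"dz": 0,"ax": 0,"ay": 0,"az": 0},{"dx": 0,"dy": 0,"dz": 0,"ax": 0,"ay": 0,"az": 0}]}}

```text
time: 11.5
tool_pos: [0.4582, 0.0469, 0.1872]
eef_rot: [3.14, 0.035, -0.028]
force: [0.1, 0.2, -0.3]
opening: 0.0853
```

```bash
python3 - <<'E'
from h import *
d=grab('wrist'); save(d,'w6.png',scale=1.5)
P=cloud(d)
m=(P[...,2]>.025)&(P[...,2]<.038)&(abs(P[...,0]-.46)<.05)&(abs(P[...,1]-.05)<.07)
m[230:]=False
Q=P[m]; print(len(Q),Q.mean(0)); (c,wh,a)=cv2.minAreaRect((Q[:,:2]*1000).astype(np.float32)); print(c,wh,a)
plan([.473,-.12,.25],0,5)
im=d['image'].astype(int); r=(im[...,0]>im[...,1]+90)&(im[...,0]>im[...,2]+90)&(im[...,1]<110)&(abs(P[...,0]-.46)<.05)&(abs(P[...,1]-.06)<.05)
v,u=np.nonzero(r); print(len(u),u.min(),u.max(),v.min(),v.max()); e=cv2.fitEllipse(cv2.convexHull(np.stack([u,v],1).astype(np.float32))); print(e, pix(d,*e[0],z=.02),P[r].mean(0))
E
```

```text
797 [0.45889779 0.05030019 0.02907057]
(459.2745056152344, 49.288726806640625) (52.08453369140625, 78.2432632446289) 5.264133453369141
cur [0.4581 0.0473 0.1871] tot [ 0.0149 -0.1673  0.0629] turn deg [0.07 1.02 1.32] F [-0.49  0.34 -0.24] open 0.085 t 11.55
{"dx":0.0020,"dy":0.0335,"dz":-0.0126,"ax":0.01,"ay":0.20,"az":0.26},
{"dx":0.0022,"dy":0.0335,"dz":-0.0126,"ax":0.01,"ay":0.20,"az":0.26},
{"dx":0.0024,"dy":0.0335,"dz":-0.0126,"ax":0.01,"ay":0.20,"az":0.26},
{"dx":0.0026,"dy":0.0335,"dz":-0.0126,"ax":0.01,"ay":0.20,"az":0.26},
{"dx":0.0028,"dy":0.0335,"dz":-0.0126,"ax":0.01,"ay":0.20,"az":0.26},
131 251 269 150 168
((259.85491943359375, 158.6435546875), (18.74410629272461, 19.095691680908203), 1.6284798383712769) [0.45740998 0.06545224 0.02      ] [0.45753109 0.06516536 0.01999281]
```

View pics/w6.png

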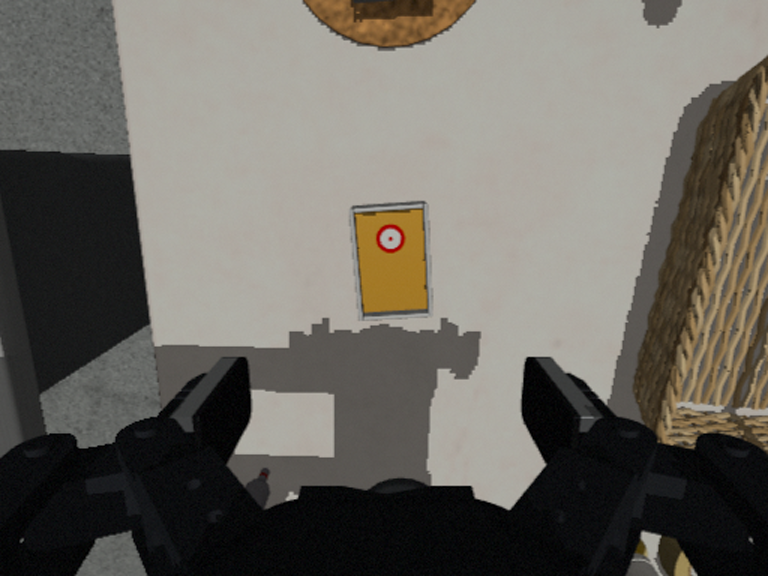

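Ring centre: (0.4575, 0.0655) from the ellipse, and (0.4578, 0.0652) from the tray fit, so they agree. Now over the stand, high up.

Call:
{"op": "carry_out", "data": {"moves": [{"dx": 0.002,"dy": 0.02,"dz": -0.03,"ax": 0,"ay": 0.2,"az": 0.3},{"dx": 0.002,"dy": 0.035,"dz": -0.03,"ax": 0,"ay": 0.2,"az": 0.3},{"dx": 0.003,"dy": 0.045,"dz": -0.006,"ax": 0,"ay": 0.2,"az": 0.3},{"dx": 0.003,"dy": 0.045,"dz": 0,"ax": 0,"ay": 0.2,"az": 0.3},{"dx": 0.003,"dy": 0.045,"dz": 0,"ax": 0,"ay": 0.2,"az": 0.2},{"dx": 0.002,"dy": 0.025,"dz": 0,"ax": 0,"ay": 0,"az": 0},{"dx": 0,"dy": 0.008,"dz": 0,"ax": 0,"ay": 0,"az": 0},{"dx": 0,"dy": 0,"dz": 0,"ax": 0,"ay": 0,"az": 0},{"dx": 0,"dy": 0,"dz": 0,"ax": 0,"ay": 0,"az": 0}]}}

```text
time: 12.68
tool_pos: [0.4806, -0.1698, 0.2526]
eef_rot: [-3.137, -0.03, 0.003]
force: [0.5, -0.2, -0.5]
opening: 0.0856
```

```bash
python3 - <<'E'
from h import *
d=grab('wrist'); save(d,'w7.png',scale=1.5)
P=cloud(d); C=bot.state()['tool_pos']
for z0,z1 in ((.139,.15),(.1,.139),(.05,.065)):
    m=(P[...,2]>z0)&(P[...,2]<z1)&(abs(P[...,0]-.473)<.04)&(abs(P[...,1]+.186)<.04)
    Q=P[m]
    if len(Q)>5: print(z0,len(Q),Q.mean(0),Q.min(0),Q.max(0),cv2.minEnclosingCircle((Q[:,:2]*1000).astype(np.float32)))
plan([.473,-.185,.15],0,3)
E
```

```text
0.139 444 [ 0.4729908  -0.17985436  0.1427023 ] [ 0.46269667 -0.19092265  0.1391737 ] [ 0.48303023 -0.1699465   0.14561303] ((472.9836120605469, -180.6224365234375), 10.753244400024414)
0.1 212 [ 0.47359352 -0.17235511  0.12165447] [ 0.46221978 -0.18253276  0.1002531 ] [ 0.48395848 -0.16978372  0.13891865] ((473.09881591796875, -179.9639892578125), 11.159443855285645)
0.05 344 [ 0.47355909 -0.17268134  0.0597049 ] [ 0.45370328 -0.19494529  0.05069343] [ 0.49275184 -0.16104901  0.06499701] ((472.9444580078125, -180.60696411132812), 19.874418258666992)
cur [ 0.4806 -0.1697  0.2527] tot [-0.0076 -0.0153 -0.1027] turn deg [-0.26  0.1   1.1 ] F [ 0.86  0.55 -0.05] open 0.0852 t 12.725
{"dx":-0.0026,"dy":0.0052,"dz":0.0342,"ax":-0.09,"ay":0.03,"az":0.37},
{"dx":-0.0026,"dy":0.0052,"dz":0.0342,"ax":-0.09,"ay":0.03,"az":0.37},
{"dx":-0.0026,"dy":0.0051,"dz":0.0342,"ax":-0.09,"ay":0.03,"az":0.37},
```

View pics/w7.png

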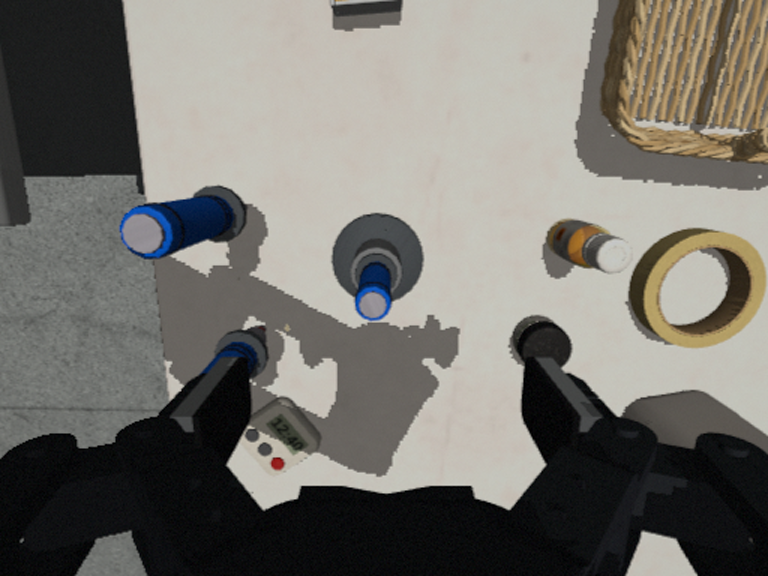

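The stand gauge is confirmed: handle radius 11 mm, axis at (0.473, -0.1805), and it is visibly slimmer than the two at left (145,232) and (235,355). I move down to just above it.

Call:
{"op": "carry_out", "data": {"moves": [{"dx": -0.004,"dy": 0.005,"dz": 0.025,"ax": -0.1,"ay": 0,"az": 0.4},{"dx": -0.003,"dy": 0.004,"dz": 0.035,"ax": -0.1,"ay": 0,"az": 0.4},{"dx": 0,"dy": 0.001,"dz": 0.02,"ax": 0,"ay": 0,"az": 0.3},{"dx": 0,"dy": 0,"dz": 0.008,"ax": 0,"ay": 0,"az": 0},{"dx": 0,"dy": 0,"dz": 0,"ax": 0,"ay": 0,"az": 0},{"dx": 0,"dy": 0,"dz": 0,"ax": 0,"ay": 0,"az": 0}]}}

```text
time: 13.48
tool_pos: [0.4755, -0.1754, 0.1657]
eef_rot: [3.141, 0.011, 0.007]
force: [-0.2, 0.7, -0.3]
opening: 0.0854
```

```bash
python3 - <<'E'
from h import *
plan([.473,-.1805,.09],0,3)
E
```

```text
cur [ 0.4755 -0.1754  0.1657] tot [-0.0025 -0.0051 -0.0757] turn deg [ 0.04 -0.25  0.42] F [-0.22  0.69 -0.25] open 0.0854 t 13.475
{"dx":-0.0010,"dy":0.0017,"dz":0.0252,"ax":0.01,"ay":-0.08,"az":0.14},
{"dx":-0.0009,"dy":0.0017,"dz":0.0252,"ax":0.01,"ay":-0.08,"az":0.14},
{"dx":-0.0009,"dy":0.0017,"dz":0.0252,"ax":0.01,"ay":-0.08,"az":0.14},
```

Call:
{"op": "carry_out", "data": {"moves": [{"dx": -0.002,"dy": 0.004,"dz": 0.005,"ax": 0,"ay": -0.2,"az": 0.3},{"dx": -0.001,"dy": 0.002,"dz": 0.02,"ax": 0,"ay": -0.1,"az": 0.2},{"dx": 0,"dy": 0,"dz": 0.025,"ax": 0,"ay": 0,"az": 0},{"dx": 0,"dy": 0,"dz": 0.015,"ax": 0,"ay": 0,"az": 0},{"dx": 0,"dy": 0,"dz": 0.004,"ax": 0,"ay": 0,"az": 0},{"dx": 0,"dy": 0,"dz": 0,"ax": 0,"ay": 0,"az": 0},{"dx": 0,"dy": 0,"dz": 0,"ax": 0,"ay": 0,"az": 0}]}}

```text
time: 14.35
tool_pos: [0.4757, -0.1844, 0.1]
eef_rot: [3.135, -0.004, 0.013]
force: [-0.1, 0.2, -0.7]
opening: 0.0853
```

```bash
python3 - <<'E'
from h import *
plan([.473,-.1805,.09],0,1)
E
```

```text
cur [ 0.4757 -0.1844  0.1   ] tot [-0.0027  0.0039 -0.01  ] turn deg [ 0.36 -0.47 -0.16] F [-0.08  0.19 -0.67] open 0.0853 t 14.35
{"dx":-0.0028,"dy":-0.0040,"dz":0.0099,"ax":0.36,"ay":-0.47,"az":-0.16},
```

Call:
{"op": "carry_out", "data": {"moves": [{"dx": -0.003,"dy": -0.004,"dz": 0.007,"ax": 0.4,"ay": -0.5,"az": -0.2},{"dx": -0.001,"dy": -0.001,"dz": 0.003,"ax": 0,"ay": 0,"az": 0},{"dx": 0,"dy": 0,"dz": 0,"ax": 0,"ay": 0,"az": 0},{"dx": 0,"dy": 0,"dz": 0,"ax": 0,"ay": 0,"az": 0}]}}

```text
time: 14.85
tool_pos: [0.4722, -0.1793, 0.0906]
eef_rot: [-3.142, -0.002, -0.002]
force: [-0.6, 0.6, 1.2]
opening: 0.0857
```

```bash
python3 - <<'E'
from h import *
plan([.473,-.1805,.09],0,1)
E
```

```text
cur [ 0.4722 -0.1793  0.0906] tot [ 0.0008 -0.0012 -0.0006] turn deg [-0.   -0.07  0.07] F [-0.59  0.58  1.21] open 0.0857 t 14.85
{"dx":0.0008,"dy":0.0012,"dz":0.0006,"ax":-0.00,"ay":-0.07,"az":0.07},
```

Call:
{"op": "carry_out", "data": {"moves": [{"dx": 0.001,"dy": 0.001,"dz": 0,"ax": 0,"ay": 0,"az": 0},{"dx": 0,"dy": 0,"dz": 0,"ax": 0,"ay": 0,"az": 0},{"dx": 0,"dy": 0,"dz": 0,"ax": 0,"ay": 0,"az": 0},{"dx": 0,"dy": 0,"dz": 0,"ax": 0,"ay": 0,"az": 0},{"dx": 0,"dy": 0,"dz": 0,"ax": 0,"ay": 0,"az": 0},{"dx": 0,"dy": 0,"dz": 0,"ax": 0,"ay": 0,"az": 0},{"dx": 0,"dy": 0,"dz": 0,"ax": 0,"ay": 0,"az": 0},{"dx": 0,"dy": 0,"dz": 0,"ax": 0,"ay": 0,"az": 0}], "fingers": 0.1, "force": 60}}

```text
time: 15.85
tool_pos: [0.4735, -0.1806, 0.091]
eef_rot: [3.141, 0.002, 0.003]
force: [-1.3, 0.1, 0.3]
opening: 0.0207
```

```bash
python3 - <<'E'
from h import *
plan([.473,-.1805,.09],0,1)
d=grab('side'); save(d,'s6.png',(200,170,300,270),5)
E
```

```text
cur [ 0.4735 -0.1806  0.091 ] tot [-0.0005  0.0001 -0.001 ] turn deg [ 0.02 -0.1   0.06] F [-1.26  0.07  0.29] open 0.0207 t 15.85
{"dx":-0.0005,"dy":-0.0001,"dz":0.0010,"ax":0.02,"ay":-0.10,"az":0.06},
```

View pics/s6.png

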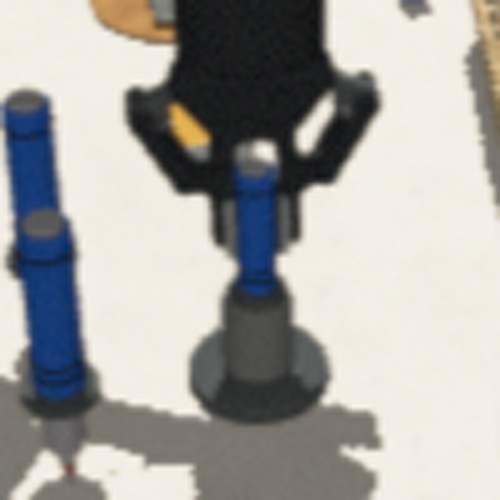

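The gauge is gripped at 20.7 mm. I lift it straight up by about 90 mm.

Call:
{"op": "carry_out", "data": {"moves": [{"dx": 0,"dy": 0,"dz": -0.006,"ax": 0,"ay": 0,"az": 0},{"dx": 0,"dy": 0,"dz": -0.015,"ax": 0,"ay": 0,"az": 0},{"dx": 0,"dy": 0,"dz": -0.02,"ax": 0,"ay": 0,"az": 0},{"dx": 0,"dy": 0,"dz": -0.025,"ax": 0,"ay": 0,"az": 0},{"dx": 0,"dy": 0,"dz": -0.02,"ax": 0,"ay": 0,"az": 0},{"dx": 0,"dy": 0,"dz": -0.006,"ax": 0,"ay": 0,"az": 0},{"dx": 0,"dy": 0,"dz": 0,"ax": 0,"ay": 0,"az": 0},{"dx": 0,"dy": 0,"dz": 0,"ax": 0,"ay": 0,"az": 0}]}}

```text
time: 16.9
tool_pos: [0.4728, -0.1802, 0.1883]
eef_rot: [3.141, 0.002, 0.002]
force: [0.5, 0.1, -0.6]
opening: 0.0206
```

```bash
python3 - <<'E'
from h import *
plan([.4577,.0653,.17],0,7)
d=grab('side'); save(d,'s7.png',(200,150,300,270),5)
E
```

```text
cur [ 0.4728 -0.1802  0.1883] tot [-0.0151  0.2455 -0.0183] turn deg [ 0.01 -0.08  0.07] F [ 0.49  0.14 -0.56] open 0.0206 t 16.9
{"dx":-0.0021,"dy":-0.0351,"dz":0.0026,"ax":0.00,"ay":-0.01,"az":0.01},
{"dx":-0.0021,"dy":-0.0351,"dz":0.0026,"ax":0.00,"ay":-0.01,"az":0.01},
{"dx":-0.0021,"dy":-0.0351,"dz":0.0026,"ax":0.00,"ay":-0.01,"az":0.01},
{"dx":-0.0021,"dy":-0.0351,"dz":0.0026,"ax":0.00,"ay":-0.01,"az":0.01},
{"dx":-0.0021,"dy":-0.0351,"dz":0.0026,"ax":0.00,"ay":-0.01,"az":0.01},
{"dx":-0.0022,"dy":-0.0351,"dz":0.0026,"ax":0.00,"ay":-0.01,"az":0.01},
{"dx":-0.0022,"dy":-0.0351,"dz":0.0026,"ax":0.00,"ay":-0.01,"az":0.01},
```

View pics/s7.png

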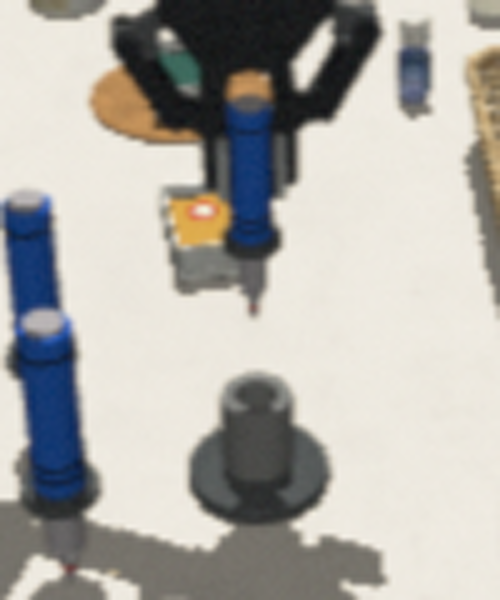

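The gauge is clear and upright, tip at (253,310) in the crop. I carry it over the ring.

Call:
{"op": "carry_out", "data": {"moves": [{"dx": -0.001,"dy": -0.015,"dz": 0,"ax": 0,"ay": 0,"az": 0},{"dx": -0.002,"dy": -0.035,"dz": 0.002,"ax": 0,"ay": 0,"az": 0},{"dx": -0.003,"dy": -0.045,"dz": 0.005,"ax": 0,"ay": 0,"az": 0},{"dx": -0.003,"dy": -0.045,"dz": 0.005,"ax": 0,"ay": 0,"az": 0},{"dx": -0.003,"dy": -0.04,"dz": 0.005,"ax": 0,"ay": 0,"az": 0},{"dx": -0.002,"dy": -0.03,"dz": 0.003,"ax": 0,"ay": 0,"az": 0},{"dx": -0.001,"dy": -0.015,"dz": 0,"ax": 0,"ay": 0,"az": 0},{"dx": 0,"dy": -0.004,"dz": 0,"ax": 0,"ay": 0,"az": 0},{"dx": 0,"dy": 0,"dz": 0,"ax": 0,"ay": 0,"az": 0},{"dx": 0,"dy": 0,"dz": 0,"ax": 0,"ay": 0,"az": 0}]}}

```text
time: 18.2
tool_pos: [0.4513, 0.062, 0.1621]
eef_rot: [-3.136, -0.005, 0.016]
force: [-0.1, -0.0, -2.0]
opening: 0.0208
```

```bash
python3 - <<'E'
from h import *
plan([.4577,.0653,.14],0,1)
d=grab('side'); save(d,'s8.png',(190,100,290,220),5)
P=cloud(d);C=d['s']['tool_pos']; im=d['image'].astype(int)
blue=(im[...,2]>im[...,0]+50)&(im[...,2]>90)
for a,b in ((-.03,-.01),(-.01,.01),(.01,.03),(.03,.055)):
    m=blue&(abs(P[...,0]-C[0])<.03)&(abs(P[...,1]-C[1])<.03)&(P[...,2]-C[2]>a)&(P[...,2]-C[2]<b)
    if m.sum()>5: print(a,m.sum(),(P[m]-C).mean(0).round(4))
w=grab('wrist'); save(w,'w8.png',scale=1.5)
E
```

```text
cur [0.4513 0.062  0.1621] tot [ 0.0064  0.0033 -0.0221] turn deg [-0.32  0.58  0.18] F [-0.11 -0.04 -2.03] open 0.0208 t 18.2
{"dx":0.0066,"dy":-0.0032,"dz":0.0220,"ax":-0.32,"ay":0.58,"az":0.18},
-0.01 22 [-0.0021 -0.0103  0.0007]
0.01 31 [-0.0015 -0.0093  0.0195]
0.03 26 [-0.0007 -0.0099  0.0412]
```

View pics/s8.png

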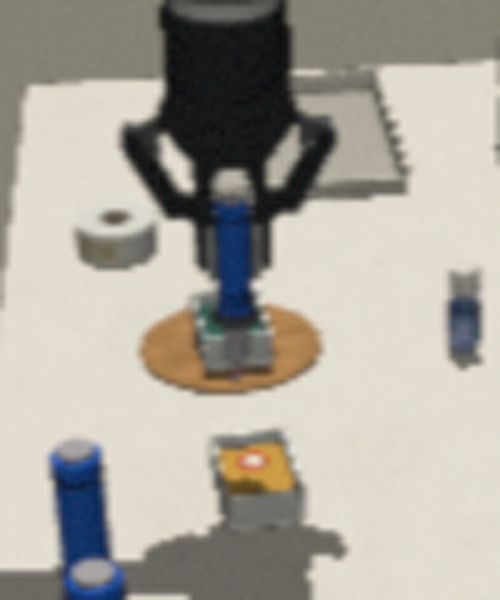

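View pics/w8.png

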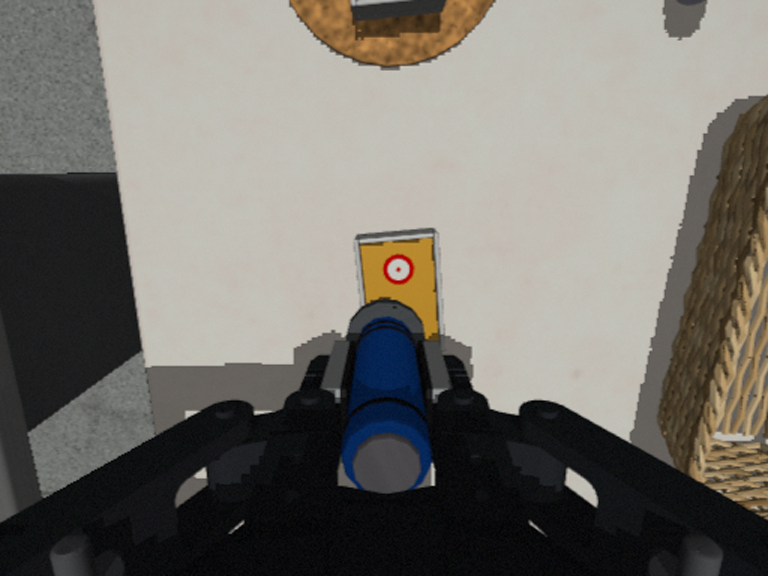

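Call:
{"op": "carry_out", "data": {"moves": [{"dx": 0.005,"dy": -0.003,"dz": 0.012,"ax": -0.3,"ay": 0.5,"az": 0.2},{"dx": 0.002,"dy": 0,"dz": 0.012,"ax": 0,"ay": 0.1,"az": 0},{"dx": 0,"dy": 0,"dz": 0.006,"ax": 0,"ay": 0,"az": 0},{"dx": 0,"dy": 0,"dz": 0,"ax": 0,"ay": 0,"az": 0},{"dx": 0,"dy": 0,"dz": 0,"ax": 0,"ay": 0,"az": 0},{"dx": 0,"dy": 0,"dz": 0,"ax": 0,"ay": 0,"az": 0}]}}

```text
time: 19.05
tool_pos: [0.4586, 0.0641, 0.1292]
eef_rot: [3.141, -0.005, -0.0]
force: [-0.6, -0.3, -1.6]
opening: 0.0204
```

```bash
python3 - <<'E'
from h import *
w=grab('wrist'); save(w,'w9.png',(180,100,340,300),3)
P=cloud(w); im=w['image'].astype(int); r=(im[...,0]>im[...,1]+90)&(im[...,0]>im[...,2]+90)&(im[...,1]<110)&(abs(P[...,0]-.46)<.05)&(abs(P[...,1]-.06)<.05)
v,u=np.nonzero(r); print(len(u))
if len(u)>20: e=cv2.fitEllipse(cv2.convexHull(np.stack([u,v],1).astype(np.float32))); print(e, pix(w,*e[0],z=.02))
plan([.4577,.0653,.11],0,1)
d=grab('side'); save(d,'s9.png',(200,150,280,220),8)
E
```

```text
191
((256.05889892578125, 188.90525817871094), (22.184293746948242, 22.866424560546875), 108.60162353515625) [0.45746659 0.06543058 0.02      ]
cur [0.4587 0.0641 0.1293] tot [-0.001   0.0012 -0.0193] turn deg [ 0.01  0.   -0.18] F [-0.36  0.11 -2.35] open 0.0208 t 19.1
{"dx":-0.0010,"dy":-0.0012,"dz":0.0193,"ax":0.01,"ay":0.00,"az":-0.18},
```

View pics/w9.png

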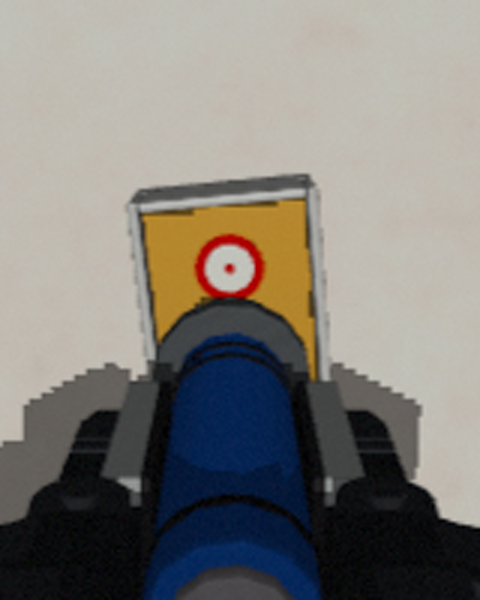

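View pics/s9.png

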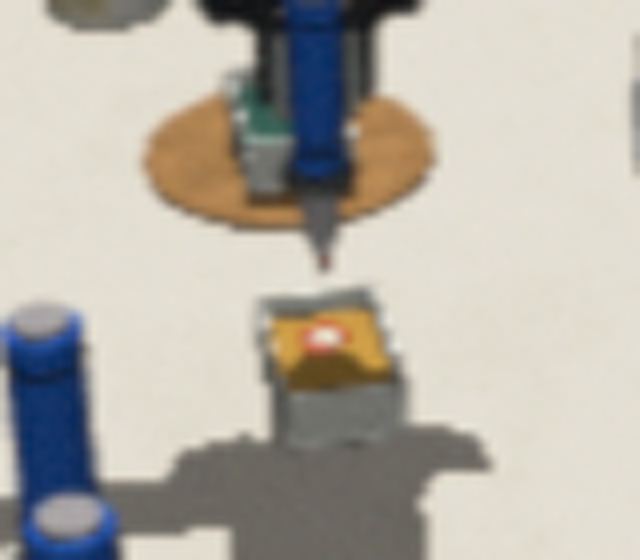

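The tip sits over the ring column in the side view (tip 324,268; ring 324,338), and the ring remeasured at (0.4575, 0.0654). I lower to just above contact.

Call:
{"op": "carry_out", "data": {"moves": [{"dx": -0.001,"dy": -0.001,"dz": 0.01,"ax": 0,"ay": 0,"az": 0},{"dx": 0,"dy": 0,"dz": 0.008,"ax": 0,"ay": 0,"az": 0},{"dx": 0,"dy": 0,"dz": 0.002,"ax": 0,"ay": 0,"az": 0},{"dx": 0,"dy": 0,"dz": 0,"ax": 0,"ay": 0,"az": 0},{"dx": 0,"dy": 0,"dz": 0,"ax": 0,"ay": 0,"az": 0},{"dx": 0,"dy": 0,"dz": 0,"ax": 0,"ay": 0,"az": 0}]}}

```text
time: 19.9
tool_pos: [0.4576, 0.0652, 0.108]
eef_rot: [3.141, -0.005, 0.0]
force: [0.1, 0.1, -1.4]
opening: 0.0206
```

```bash
python3 - <<'E'
from h import *
plan([.4577,.0654,.100],0,1)
d=grab('side'); save(d,'s10.png',(200,150,280,220),8)
d=grab('scene'); save(d,'c10.png',scale=1.5)
F=[]
E
```

```text
cur [0.4576 0.0652 0.108 ] tot [ 0.0001  0.0002 -0.008 ] turn deg [ 0.01 -0.01 -0.18] F [ 0.09  0.15 -1.42] open 0.0206 t 19.9
{"dx":0.0000,"dy":-0.0002,"dz":0.0080,"ax":0.01,"ay":-0.01,"az":-0.18},
```

View pics/s10.png

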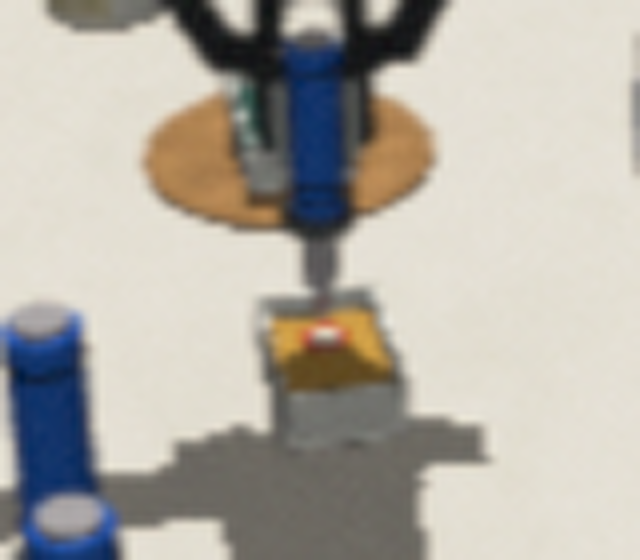

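View pics/c10.png

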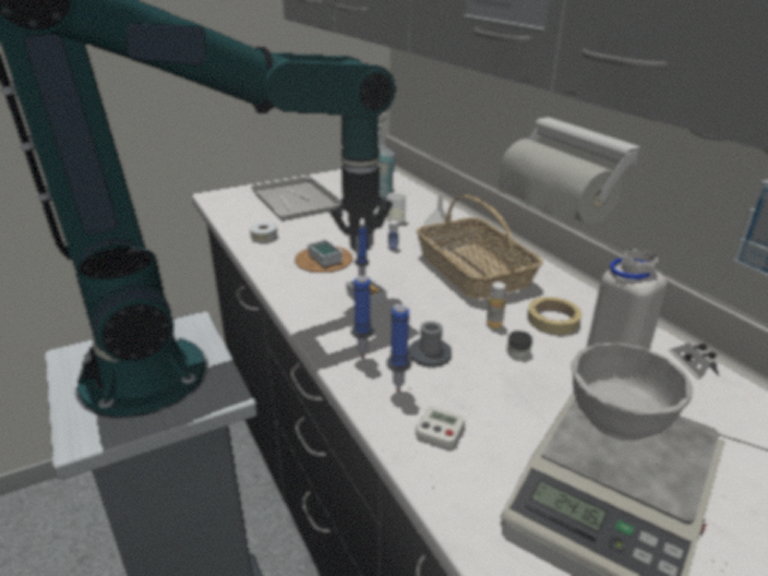

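```bash
cat >> h.py <<'E'
def meanF(n=8):
    F=[];Z=[]
    for i in range(n):
        s=bot.state();F.append(s['force']);Z.append(s['tool_pos']); bot.get_image('wrist')
    F=np.array(F);Z=np.array(Z); print('F',F.mean(0).round(2),'sd',F.std(0).round(2),'pos',Z.mean(0).round(4),'z',Z[:,2].round(4),'t',s['time'])
E
python3 - <<'E'
from h import *
meanF()
E
```

```text
F [ 0.15 -0.05 -1.62] sd [0.21 0.54 0.26] pos [0.4576 0.0652 0.1079] z [0.108  0.108  0.108  0.1079 0.1079 0.1078 0.1078 0.1078] t 20.35
```

Call:
{"op": "carry_out", "data": {"moves": [{"dx": 0.001,"dy": 0,"dz": 0.006,"ax": 0,"ay": 0,"az": 0},{"dx": 0,"dy": 0,"dz": 0.004,"ax": 0,"ay": 0,"az": 0},{"dx": 0,"dy": 0,"dz": 0.002,"ax": 0,"ay": 0,"az": 0},{"dx": 0,"dy": 0,"dz": 0,"ax": 0,"ay": 0,"az": 0},{"dx": 0,"dy": 0,"dz": 0,"ax": 0,"ay": 0,"az": 0}]}}

```text
time: 21.02
tool_pos: [0.4587, 0.0652, 0.0951]
eef_rot: [3.141, -0.005, -0.0]
force: [-0.1, -0.1, 0.2]
opening: 0.0208
```

```bash
python3 - <<'E'
from h import *
meanF()
plan([.458,.0654,.089],0,1)
E
```

```text
F [-0.37  0.12 -0.57] sd [0.49 0.49 0.46] pos [0.4587 0.0652 0.0951] z [0.0951 0.0951 0.0951 0.0951 0.0951 0.0951 0.095  0.095 ] t 21.375
cur [0.4587 0.0652 0.095 ] tot [-0.0007  0.0002 -0.006 ] turn deg [ 0.01  0.   -0.18] F [-0.37  0.16 -1.25] open 0.0204 t 21.425
{"dx":-0.0007,"dy":-0.0002,"dz":0.0060,"ax":0.01,"ay":0.00,"az":-0.18},
```

Contact force is +1.05 N at TCP z 0.095, about 2 mm of plunger travel, which fits the contact height expected from geometry (0.097). I press to about 0.089.

Call:
{"op": "carry_out", "data": {"moves": [{"dx": 0,"dy": 0,"dz": 0.002,"ax": 0,"ay": 0,"az": 0},{"dx": 0,"dy": 0,"dz": 0.002,"ax": 0,"ay": 0,"az": 0},{"dx": 0,"dy": 0,"dz": 0.001,"ax": 0,"ay": 0,"az": 0},{"dx": 0,"dy": 0,"dz": 0,"ax": 0,"ay": 0,"az": 0},{"dx": 0,"dy": 0,"dz": 0,"ax": 0,"ay": 0,"az": 0},{"dx": 0,"dy": 0,"dz": 0,"ax": 0,"ay": 0,"az": 0}]}}

```text
time: 22.18
tool_pos: [0.4588, 0.0652, 0.0902]
eef_rot: [3.141, -0.005, 0.001]
force: [-0.2, -0.1, 1.0]
opening: 0.0208
```

```bash
python3 - <<'E'
from h import *
meanF(12)
plan([.458,.0654,.089],0,1)
d=grab('side'); save(d,'s11.png',(215,160,265,210),11)
d=grab('wrist'); save(d,'w11.png',(180,130,330,280),4)
E
```

```text
F [-0.64  0.27  0.64] sd [0.38 0.79 0.39] pos [0.4588 0.0652 0.0902] z [0.0902 0.0902 0.0902 0.0902 0.0902 0.0901 0.0902 0.0902 0.0902 0.0901
 0.0902 0.0902] t 22.725
cur [0.4588 0.0652 0.0901] tot [-0.0008  0.0002 -0.0011] turn deg [ 0.01 -0.02 -0.17] F [-0.61  0.31 -0.42] open 0.0205 t 22.775
{"dx":-0.0008,"dy":-0.0002,"dz":0.0011,"ax":0.01,"ay":-0.02,"az":-0.17},
```

View pics/s11.png

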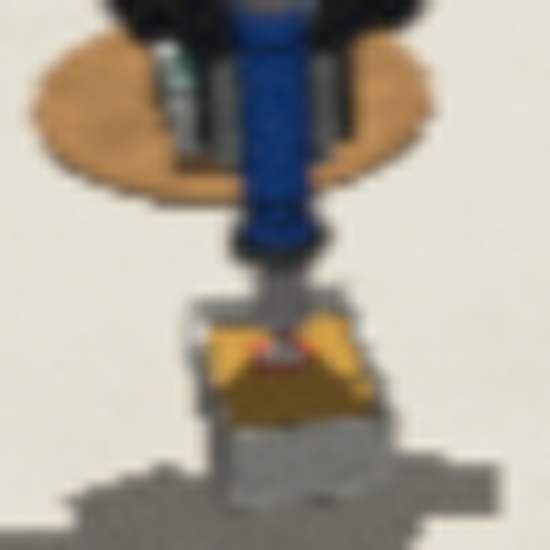

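View pics/w11.png

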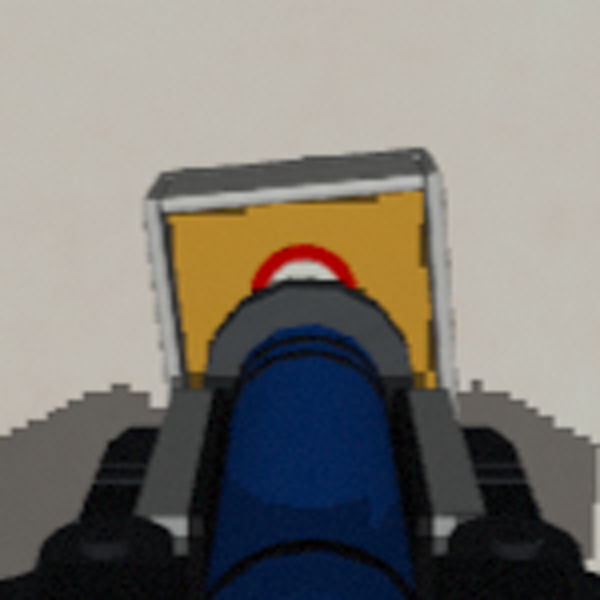

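Force change of 2.25 N gives about 7 mm in, and the geometry also gives 7 mm. The tip is inside the ring, at (283,348) in the side crop. One more millimetre.

Call:
{"op": "carry_out", "data": {"moves": [{"dx": 0,"dy": 0,"dz": 0.001,"ax": 0,"ay": 0,"az": 0},{"dx": 0,"dy": 0,"dz": 0,"ax": 0,"ay": 0,"az": 0},{"dx": 0,"dy": 0,"dz": 0,"ax": 0,"ay": 0,"az": 0},{"dx": 0,"dy": 0,"dz": 0,"ax": 0,"ay": 0,"az": 0}]}}

```text
time: 23.38
tool_pos: [0.4588, 0.0652, 0.0892]
eef_rot: [3.141, -0.005, 0.001]
force: [-0.5, 0.7, 1.8]
opening: 0.0206
```

```bash
python3 - <<'E'
from h import *
meanF(16)
plan([.458,.0654,.089],0,1)
d=grab('side'); save(d,'s12.png',(205,120,275,210),6.5)
d=grab('wrist'); P=cloud(d)
m=(P[...,2]>.025)&(P[...,2]<.038)&(abs(P[...,0]-.46)<.05)&(abs(P[...,1]-.05)<.07); m[190:]=False
Q=P[m]; r=cv2.minAreaRect((Q[:,:2]*1000).astype(np.float32)); print(len(Q),r,'far edge y',Q[:,1].max())
E
```

```text
F [-0.53  0.26  1.01] sd [0.42 0.56 0.49] pos [0.4588 0.0652 0.0891] z [0.0892 0.0892 0.0892 0.0891 0.0892 0.0891 0.0891 0.0891 0.0892 0.0892
 0.0891 0.0891 0.0891 0.0891 0.0891 0.0891] t 24.125
cur [0.4588 0.0652 0.0891] tot [-0.0008  0.0002 -0.0001] turn deg [ 0.01 -0.02 -0.18] F [-0.68  0.8   0.7 ] open 0.0205 t 24.175
{"dx":-0.0008,"dy":-0.0002,"dz":0.0001,"ax":0.01,"ay":-0.02,"az":-0.18},
480 ((456.17877197265625, 82.96412658691406), (51.86099624633789, 11.918318748474121), 3.374830722808838) far edge y 0.0903060056452859
```

View pics/s12.png

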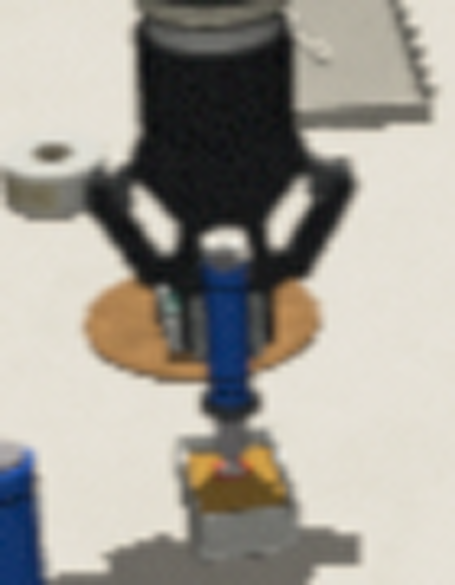

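Force change of 2.6 N and TCP z 0.0891 put the plunger about 8 mm in. The gauge is upright and the tray hasn't moved, so I hand in.

```bash
python3 -c "
from plant import bot
print(bot.finish_job())"
```

```text
the job is handed in; nothing more can be done
None
```

I lifted the upper tray off the pile and set it flat on the cork mat. I then took the slim blue gauge from its stand and handed the job in, at about 24 s, still holding it pressed in the red ring on the lower tray.

My last checks:
- **Plunger depth:** the force change of about 2.6 N gives roughly 8.4 mm in, and the height below the expected contact point gives about 7.9 mm. Half in is 8 mm. I could not read the red line on the plunger directly because the collar hid it from the wrist camera and the side view was too coarse.
- **Tip position:** the side view shows the tip inside the ring, and the tool axis is about 1.3 mm off my measured ring centre. The gauge is upright, with tool tilt under 0.1°.
- **Lower tray:** it did not move beyond measurement error. The fit of its centre changed by less than 1 mm after the lift, and its far edge is at the same y now. A last yaw fit on the partly hidden tray read 3.4° instead of 5.3°; I put that down to the short visible strip.
- **Other items:** none were touched on purpose. I saw none displaced in the pictures but did not remeasure each one.

One move call was refused early on because its rows lacked some keys; nothing moved.

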